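Put the fibre-splicing spares back in their stock trays

ROBOT

A 6-joint arm with a two-finger parallel gripper is mounted at the origin on the work surface. World frame = base frame: x ahead of the robot, y to its left, z up, the work surface at z = 0. Lengths are in m, angles in rad, forces in N, time in s.
With the tool pointing down it reaches from about 0.225 to 0.875 m from the base axis. Payload 3.4 kg.
Tool frame: the origin (TCP) lies at the very end of the fingers, on their centre line; the grasp point (between the pads) lies behind it (manip.grasp_offset is the z of the grasp point in the tool frame, in m); z points along the fingers, y is the line along which they close (so a half turn about z gives the same grasp; the last joint's range is limited). The gripper opens to 85 mm and grips with 20 to 120 N. Pads are 22 mm wide; open, the fingers measure 114 mm over their backs; the gripper's body (76 mm by 85 mm) begins 54 mm behind the grasp point. The pads swing forward as they close: fully open they stand 13 mm farther back than shut.
Start: joints at [1.041, 0.276, 1.505, -0, 1.361, -0.121], TCP at [0.229, 0.528, 0.231] pointing down, gripper open.
Joint ranges: [-2.89, 2.89], [-0.75, 2.08], [0.22, 2.7], [-1.18, 4.32], [0.11, 2.71], [-2.7, 2.7]. Speed limits (rad/s): [2.57, 2.57, 3.14, 3.14, 3.14, 3.14].

INTERFACE

Orientations are given as a unit quaternion [w, x, y, z].
In Python, from rig import manip gives the robot as it stands.
- The arm moves only by the shell command python3 -m pendant 'ROWS' [FORCE]. ROWS is JSON, a list of rows, each an object of numbers: "dx", "dy", "dz": the shift along the tool's x, y, z in m; "rx", "ry", "rz": the turn, a rotation vector about the tool's x, y, z in degrees; "hand": the finger opening in m, from 0 to 0.0854. In form: [{"dx": .., "dy": .., "dz": .., "rx": .., "ry": .., "rz": .., "hand": ..}, ...]. A call has 1 to 12 rows; each row shifts and turns the commanded pose from where the row before left it, along the tool's axes as they then stand; what a row does not reach is not made up. A row lasts 1/12 s, in which the tool goes at most 41.7 mm and 7.16 degrees, less where a joint would pass 70% of its speed; a pose out of reach is approached as far as the arm can. A call is refused whole if a number of a shift passes 0.0417 or a number of a turn 7.16, either way. A call with a gripper value outside its range is refused whole. The fingers move at their own pace and stop on an object; FORCE is the grip in N (left out, the last holds). Time passes only in rows, so rows that do not move let the fingers close. It gives the time, the measured TCP pose, the force, the opening and the grip force at its end, in the units of the state.
- manip.get_state(): the state, without advancing time (a new reading comes with each control period).
- manip.get_image(name): name is "scene" or "side" or "wrist"; returns a dict with "frame" (420x560x3 uint8, red, green, blue), "fx", "fy", "cx", "cy" (pixels), "position" and "attitude" of the camera in the world; the wrist camera has in their place "mount" (4x4, takes a point from camera to tool coordinates, whose origin is the TCP and whose axes are the flange's). Camera axes: x right, y up, looking along -z (the intrinsics and any distortion apply to the point x, -y, -z); pixel columns grow to the right and rows downward; lengths in m; the calibration is good to about 2 mm. The wrist camera is an equidistant fisheye: a pixel r from the principal point sees the ray r / f radians off the axis. A picture is of the moment at which its call begins: read the wrist's pose just before it. There is no depth.
- manip.sign_off(): hands the job in; it is judged then, once.
The state is a dict: "clock": time; "qpos": joint angles; "qd": joint speeds; "effort": joint torques, N m; "position": TCP position; "ee_rot": TCP orientation; "contact_force": force on the tool from outside, world axes, zero at the start; "moment": the same for the moment, N m; "width": finger opening in m; "gripper_force": force on a finger pad.
Only numpy, scipy, OpenCV 4.12 (cv2) and the standard library are available. Lean on these libraries where they do the work, as an engineer would, in place of code of your own. Each camera call takes 0.05 s, during which the arm holds its last target. There are 200 camera calls.

TASK

Sort the five loose spare parts on the splicing bench (two bulkhead adapters, two cable glands and one splice comb) into the three blue stock trays: each part goes into the open bay of the tray that has a sample of the same kind fixed on its ledge. Set every part down, without dropping it, right side up and flat on the tray floor, not leaning or piled on anything, and leave them all released and at rest. Leave the tape roll and the round tin that stand among the parts where they are.

Things in the scene. Friction and masses are not known exactly. Their poses are not given: they have to be found in the camera images.
- adapter_1: loose duplex bulkhead adapter, one of two alike: white plastic block, 40 mm along its x, 26 mm in y, 18 mm high, two dark square ports at each x end, and a 5 mm thick flange across the middle, 44 mm in y, full height; about 25 g. Lies flat. Best gripped across its 40 mm length (along x). Origin at the centre of its underside, z up.
- adapter_2: loose duplex bulkhead adapter, one of two alike: white plastic block, 40 mm along its x, 26 mm in y, 18 mm high, two dark square ports at each x end, and a 5 mm thick flange across the middle, 44 mm in y, full height; about 25 g. Lies flat. Best gripped across its 40 mm length (along x). Origin at the centre of its underside, z up.
- gland_1: loose cable gland, one of two alike: black plastic, stands upright on a hexagonal foot (34 mm across flats, 39 mm across corners, 14 mm high) with a round cap nut 28 mm in diameter above it, 34 mm high in all; about 30 g. Origin at the centre of its underside, z up through the cap nut.
- gland_2: loose cable gland, one of two alike: black plastic, stands upright on a hexagonal foot (34 mm across flats, 39 mm across corners, 14 mm high) with a round cap nut 28 mm in diameter above it, 34 mm high in all; about 30 g. Origin at the centre of its underside, z up through the cap nut.
- comb_1: loose splice comb: white plastic bar, base 60 mm along its x, 28 mm along its y, 6 mm thick, with seven upright ribs across it (each spans the full 28 mm in y), 16 mm high in all; about 25 g. Best gripped across its 28 mm width (along y). Origin at the centre of its underside, z up, ribs on top.
- tray_adapter: fixed blue tray, yaw within 0.3; sample on its ledge: a white duplex adapter. Origin on the table under the bay's middle. Bay 100 mm (tray x) by 140 mm (tray y) inside; floor top 4 mm above the origin; walls 4 mm thick, rim 16 mm high. On its +x side, away from the robot, a solid ledge (x 54 to 110 mm, 16 mm high) carries the fixed sample at x = 82 mm.
- tray_gland: fixed blue tray, yaw within 0.3; sample on its ledge: a black cable gland. Origin on the table under the bay's middle. Bay 100 mm (tray x) by 140 mm (tray y) inside; floor top 4 mm above the origin; walls 4 mm thick, rim 16 mm high. On its +x side, away from the robot, a solid ledge (x 54 to 110 mm, 16 mm high) carries the fixed sample at x = 82 mm.
- tray_comb: fixed blue tray, yaw within 0.3; sample on its ledge: a white ribbed splice comb, long side along tray y. Origin on the table under the bay's middle. Bay 100 mm (tray x) by 140 mm (tray y) inside; floor top 4 mm above the origin; walls 4 mm thick, rim 16 mm high. On its +x side, away from the robot, a solid ledge (x 54 to 110 mm, 16 mm high) carries the fixed sample at x = 82 mm.
- tape_roll: bystander: small orange roll of tape lying flat among the parts, 48 mm across, 26 mm hole, 19 mm high, 60 g; origin at the centre of its underside. Not to be moved.
- tin: bystander: small round aluminium tin with lid, 44 mm across, 22.5 mm high, 70 g; origin at the centre of its underside. Not to be moved.

How it is judged:
By the outcome, as a careful person would: the job done as asked, in the order asked, and still so for the second after the job is handed in, with the robot touching nothing.
It also fails if it takes over 112 s, if anything falls off the work surface, if the arm or the gripper's body presses on something with over 40 N, if the wrist force passes 120 N, or if a joint passes its speed limit or range.

## Working session

There is one attempt and no reset: what is moved stays moved. The work goes in short steps, Python scripts to look and compute and a shell command to move; the robot and the scene stay as the last step left them, time stands still between calls to the robot, and variables do not carry over. Pictures are saved under pics/ and viewed, at most 14 in all, crops included, and the job is handed in when it is done.

```bash
ls; mkdir -p pics; python3 - <<'E'
from rig import manip
import cv2,numpy as np
print(manip.get_state(), manip.grasp_offset)
for n in ("scene","side","wrist"):
    d=manip.get_image(n); cv2.imwrite(f"pics/{n}0.png",d["frame"][:,:,::-1])
    np.savez(f"pics/{n}0.npz",**d)
    print(n,{k:np.round(v,4).tolist() if not isinstance(v,str) else v for k,v in d.items() if k!="frame"})
E
```

```text
pics
{'clock': 0.0, 'qpos': array([ 1.04095323e+00,  2.76567211e-01,  1.50616415e+00,  3.40690299e-06,
        1.36069083e+00, -1.20994377e-01]), 'qd': array([-9.56031742e-04,  8.02095228e-05, -1.79758130e-03,  1.33472893e-03,
       -6.12793901e-05, -1.52113777e-03]), 'effort': array([-3.17922450e-04, -4.16770363e+01, -2.45802855e+01, -2.80499462e-04,
        1.11978062e-02,  2.09586307e-05]), 'position': array([0.22831719, 0.52713511, 0.2304432 ]), 'ee_rot': array([-2.94034845e-04,  2.03003803e-01,  9.79177522e-01, -8.66226161e-04]), 'contact_force': array([ 0.48956553, -0.05151042, -0.78462782]), 'moment': array([ 0.0108219 , -0.03550205, -0.05394377]), 'gripper_force': 0.0, 'width': 0.08555853275613058} -0.0187
scene {'fx': 401.8568, 'fy': 401.8568, 'cx': 280.2032, 'cy': 211.933, 'position': [0.9957, 0.2471, 0.8716], 'attitude': [0.481, 0.1297, 0.238, 0.8338]}
side {'fx': 530.0954, 'fy': 530.0954, 'cx': 275.3216, 'cy': 210.9318, 'position': [0.2662, 0.5957, 0.8758], 'attitude': [-0.1962, -0.0684, 0.3164, 0.9256]}
wrist {'fx': 325.1923, 'fy': 325.1923, 'cx': 284.0095, 'cy': 205.6593, 'mount': [[-0.0014, 0.9481, 0.3179, 0.0821], [1.0, 0.0012, 0.0007, -0.0002], [0.0003, 0.3179, -0.9481, -0.1404], [0.0, 0.0, 0.0, 1.0]]}
```

View pics/scene0.png

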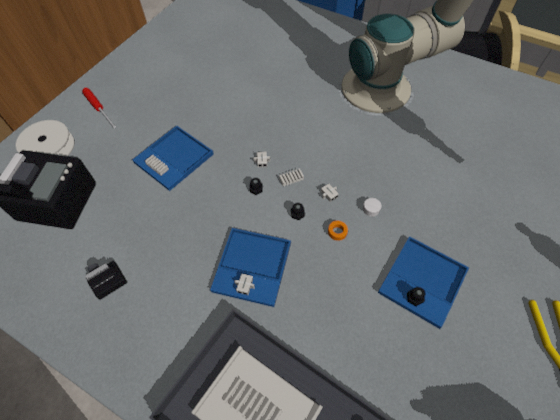

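View pics/side0.png

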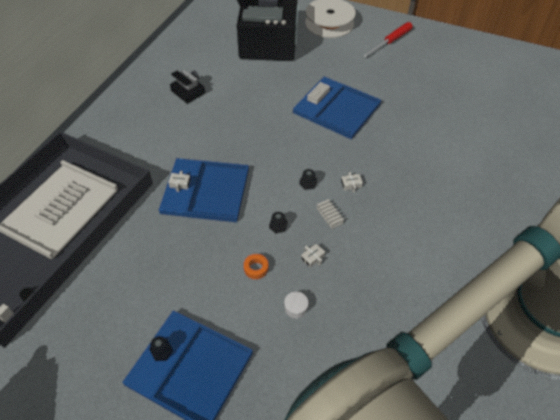

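The scene shows adapters at (261,158) and (330,191), the comb at (291,177), glands at (256,185) and (298,211), tape at (338,230) and the tin at (372,207). The trays are comb (173,157), adapter (251,265) and gland (424,281). The side view agrees, with adapters at (352,181) and (314,254) and glands at (309,179) and (278,222).

```bash
cat > lib.py <<'E'
import cv2,numpy as np
from scipy.spatial.transform import Rotation as R
from rig import manip
def rot(q): return R.from_quat(np.asarray(q)[[1,2,3,0]]).as_matrix()
def grab(name,tag=None):
    s=manip.get_state(); d=manip.get_image(name)
    if name=="wrist": d["Rt"]=rot(s["ee_rot"]); d["pt"]=s["position"]
    if tag: cv2.imwrite(f"pics/{tag}.png",d["frame"][:,:,::-1])
    return d
def ray(d,uv):
    uv=np.atleast_2d(np.asarray(uv,float)); x=(uv[:,0]-d["cx"])/d["fx"]; y=(uv[:,1]-d["cy"])/d["fy"]
    if "mount" in d:
        r=np.hypot(x,y)+1e-12; k=np.sin(r)/r
        v=np.c_[x*k,-y*k,-np.cos(r)]; M=d["mount"]
        return d["pt"]+d["Rt"]@M[:3,3],(v@M[:3,:3].T)@d["Rt"].T
    return np.asarray(d["position"]),np.c_[x,-y,-np.ones_like(x)]@rot(d["attitude"]).T
def plane(d,uv,z):
    o,v=ray(d,uv); return (o+v*((z-o[2])/v[:,2])[:,None])[:,:2]
def proj(d,P):
    P=np.atleast_2d(P)
    if "mount" in d:
        M=d["mount"]; c=((P-d["pt"])@d["Rt"]-M[:3,3])@M[:3,:3]
        h=np.hypot(c[:,0],c[:,1]); k=np.arctan2(h,-c[:,2])/np.maximum(h,1e-12)
        return np.c_[d["cx"]+d["fx"]*k*c[:,0],d["cy"]-d["fy"]*k*c[:,1]]
    c=(P-d["position"])@rot(d["attitude"])
    return np.c_[d["cx"]-d["fx"]*c[:,0]/c[:,2],d["cy"]+d["fy"]*c[:,1]/c[:,2]]
def blobs(d,kind,amin=25,amax=1e9):
    h=cv2.cvtColor(d["frame"],cv2.COLOR_RGB2HSV); H,S,V=cv2.split(h)
    m={"white":(S<60)&(V>165),"black":V<45,"blue":(H>100)&(H<125)&(S>150)&(V>40),"orange":(H<20)&(S>180)&(V>120)}[kind]
    cs,_=cv2.findContours(m.astype(np.uint8),cv2.RETR_EXTERNAL,cv2.CHAIN_APPROX_NONE)
    out=[]
    for c in cs:
        M=cv2.moments(c)
        if amin<M["m00"]<amax: out.append((M["m10"]/M["m00"],M["m01"]/M["m00"],M["m00"],c[:,0]))
    return out
E
python3 - <<'E'
from lib import *
for n in ("scene","side"):
    d=grab(n); print(n)
    for k,z,a in(("white",.016,2000),("black",.017,1500),("orange",.019,2000)):
        for b in blobs(d,k,25,a):
            p=plane(d,b[:2],z)[0]
            if .1<p[0]<.9 and abs(p[1])<.7: print(k,np.round(b[:3]),p.round(3))
    for b in blobs(d,"blue",1500):
        r=cv2.minAreaRect(plane(d,b[3],.012).astype(np.float32)); print("blue",np.round(b[:3]),np.round(r[0],3),np.round(r[1],3),r[2])
E
```

```text
scene
white [244. 283. 152.] [ 0.752 -0.001]
white [373. 205. 166.] [0.416 0.165]
white [330. 191.  95.] [0.431 0.053]
white [262. 158.  50.] [ 0.424 -0.155]
white [ 67. 146.  98.] [ 0.659 -0.651]
black [356. 417.  30.] [0.873 0.329]
black [313. 370. 338.] [0.838 0.219]
black [416. 296. 221.] [0.589 0.342]
black [297. 211. 152.] [0.527 0.01 ]
black [255. 186. 140.] [ 0.514 -0.121]
orange [338. 230. 250.] [0.525 0.121]
blue [ 424.  282. 4402.] [0.541 0.344] [0.146 0.168] 86.58796691894531
blue [ 251.  267. 4077.] [ 0.705 -0.013] [0.167 0.148] 16.441844940185547
blue [ 173.  157. 2556.] [ 0.538 -0.374] [0.157 0.165] 80.17670440673828
side
white [321. 412. 282.] [0.309 0.328]
white [295. 302. 328.] [0.421 0.165]
white [ 480.  300. 1142.] [0.116 0.024]
white [312. 254.  98.] [0.431 0.055]
white [351. 181.  48.] [ 0.425 -0.153]
white [178. 179. 110.] [ 0.766 -0.007]
white [330.  33.  42.] [ 0.654 -0.642]
black [332. 370.  54.] [0.317 0.256]
black [395. 346.  86.] [0.233 0.173]
black [161. 348. 336.] [0.597 0.339]
black [278. 224. 172.] [0.52  0.017]
black [119. 186.  30.] [0.87 0.06]
black [308. 181. 156.] [ 0.507 -0.115]
black [187.  91. 338.] [ 0.892 -0.266]
orange [256. 266. 390.] [0.519 0.125]
blue [ 190.  370. 7578.] [0.539 0.346] [0.149 0.164] 86.42726135253906
blue [ 207.  191. 3584.] [ 0.703 -0.01 ] [0.162 0.152] 16.209585189819336
blue [ 340.  109. 2304.] [ 0.535 -0.372] [0.154 0.163] 79.5660629272461
```

View pics/wrist0.png

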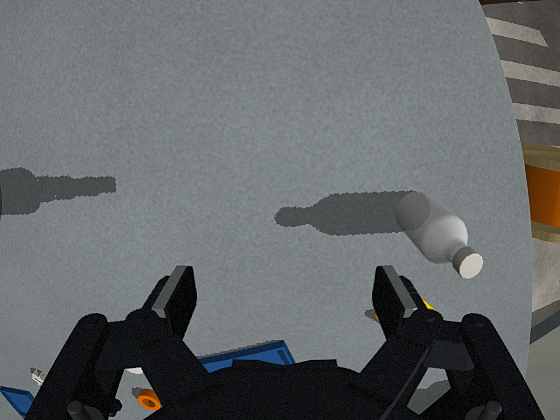

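Both fixed cameras agree to within 1 cm. The wrist view (bottle at (430,230), tray edge at the bottom) shows that image up is tool +x. I'll move over the parts for a close wrist look.

```bash
python3 -m pendant '[{"rz":-5.85},{"rz":-5.85},{"rz":-5.85},{"rz":-5.85},{"dx":-0.0175,"dy":-0.035},{"dx":-0.0175,"dy":-0.035},{"dx":-0.0175,"dy":-0.035},{"dx":-0.0175,"dy":-0.035},{"dx":-0.0175,"dy":-0.035},{"dx":-0.0175,"dy":-0.035},{"dx":-0.0175,"dy":-0.035},{"dx":-0.0175,"dy":-0.035}]' 40
python3 -m pendant '[{"dx":-0.0175,"dy":-0.035},{"dx":-0.0175,"dy":-0.035},{"dx":-0.0175,"dy":-0.035},{"dx":-0.0175,"dy":-0.035},{"dx":-0.0175,"dy":-0.035},{"dx":-0.0175,"dy":-0.035},{"dx":-0.0175,"dy":-0.035},{"dx":-0.0175,"dy":-0.035},{},{},{}]'
python3 -c "
from lib import *
d=grab('wrist','w1');np.savez('pics/w1.npz',**d)
for n,x,y,z in (('ad',.4245,-.154,.016),('ad2',.431,.054,.016),('g',.51,-.118,.017),('g2',.523,.013,.017),('tin',.419,.165,.02)):print(n,proj(d,[[x,y,z]]).round())
for k in('white','black'):
  for b in blobs(d,k,150,6000):print(k,np.round(b[:3]),plane(d,b[:2],.017).round(3))
"
```

```text
ad [[ 40. 381.]]
ad2 [[ 96. 376.]]
g [[ 72. 406.]]
g2 [[112. 408.]]
tin [[132. 365.]]
white [470. 265. 386.] [[0.448 0.718]]
white [459. 229. 250.] [[0.382 0.709]]invalid input
invalid input
```

View pics/w1.png

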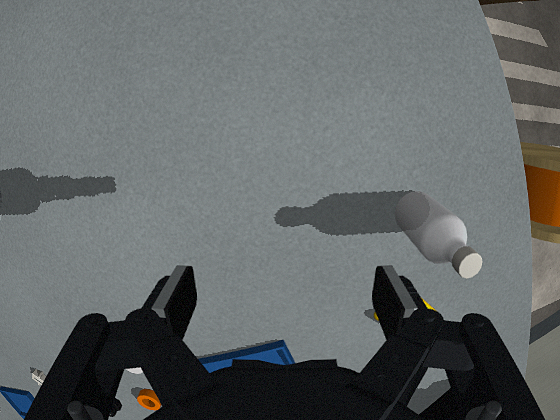

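The arm hasn't moved and the view is unchanged: the calls were rejected as invalid, so rows probably need every key.

```bash
python3 -m pendant '[{"dx":0,"dy":0,"dz":0,"rx":0,"ry":0,"rz":-5.85,"hand":0.085},{"dx":0,"dy":0,"dz":0,"rx":0,"ry":0,"rz":-5.85,"hand":0.085},{"dx":0,"dy":0,"dz":0,"rx":0,"ry":0,"rz":-5.85,"hand":0.085},{"dx":0,"dy":0,"dz":0,"rx":0,"ry":0,"rz":-5.85,"hand":0.085}]' 40
```

```text
clock: 0.63
position: [0.2285, 0.5276, 0.2312]
ee_rot: [-0.0, -0.002, 1.0, -0.0]
contact_force: [-0.1, -0.8, -0.0]
width: 0.0848
gripper_force: 0.0
```

```bash
python3 -m pendant '[{"dx":-0.0175,"dy":-0.035,"dz":0,"rx":0,"ry":0,"rz":0,"hand":0.085},{"dx":-0.0175,"dy":-0.035,"dz":0,"rx":0,"ry":0,"rz":0,"hand":0.085},{"dx":-0.0175,"dy":-0.035,"dz":0,"rx":0,"ry":0,"rz":0,"hand":0.085},{"dx":-0.0175,"dy":-0.035,"dz":0,"rx":0,"ry":0,"rz":0,"hand":0.085},{"dx":-0.0175,"dy":-0.035,"dz":0,"rx":0,"ry":0,"rz":0,"hand":0.085},{"dx":-0.0175,"dy":-0.035,"dz":0,"rx":0,"ry":0,"rz":0,"hand":0.085},{"dx":-0.0175,"dy":-0.035,"dz":0,"rx":0,"ry":0,"rz":0,"hand":0.085},{"dx":-0.0175,"dy":-0.035,"dz":0,"rx":0,"ry":0,"rz":0,"hand":0.085}]' 40
python3 -m pendant '[{"dx":-0.0175,"dy":-0.035,"dz":0,"rx":0,"ry":0,"rz":0,"hand":0.085},{"dx":-0.0175,"dy":-0.035,"dz":0,"rx":0,"ry":0,"rz":0,"hand":0.085},{"dx":-0.0175,"dy":-0.035,"dz":0,"rx":0,"ry":0,"rz":0,"hand":0.085},{"dx":-0.0175,"dy":-0.035,"dz":0,"rx":0,"ry":0,"rz":0,"hand":0.085},{"dx":-0.0175,"dy":-0.035,"dz":0,"rx":0,"ry":0,"rz":0,"hand":0.085},{"dx":-0.0175,"dy":-0.035,"dz":0,"rx":0,"ry":0,"rz":0,"hand":0.085},{"dx":-0.0175,"dy":-0.035,"dz":0,"rx":0,"ry":0,"rz":0,"hand":0.085},{"dx":-0.0175,"dy":-0.035,"dz":0,"rx":0,"ry":0,"rz":0,"hand":0.085},{"dx":0,"dy":0,"dz":0,"rx":0,"ry":0,"rz":0,"hand":0.085},{"dx":0,"dy":0,"dz":0,"rx":0,"ry":0,"rz":0,"hand":0.085}]' 40
python3 -c "
from lib import *
d=grab('wrist','w2');np.savez('pics/w2.npz',**d)
for n,x,y,z in (('ad',.4245,-.154,.016),('ad2',.431,.054,.016),('g',.51,-.118,.017),('g2',.523,.013,.017),('tin',.419,.165,.02)):print(n,proj(d,[[x,y,z]]).round())
for k in('white','black'):
  for b in blobs(d,k,150,6000):print(k,np.round(b[:3]),plane(d,b[:2],.017).round(3))
"
```

```text
clock: 1.3
position: [0.3688, 0.2459, 0.2315]
ee_rot: [0.0, -0.0, 1.0, 0.0]
contact_force: [1.5, 0.6, 0.3]
width: 0.0851
gripper_force: 0.0
clock: 2.13
position: [0.5089, -0.0342, 0.2309]
ee_rot: [-0.0, 0.002, 1.0, 0.0]
contact_force: [-0.2, 0.1, -0.1]
width: 0.0849
gripper_force: 0.0
ad [[176. 103.]]
ad2 [[364. 106.]]
g [[211. 177.]]
g2 [[326. 187.]]
tin [[455. 103.]]
white [422. 397. 524.] [[0.919 0.219]]
white [312. 349. 332.] [[0.768 0.005]]
white [363. 105. 764.] [[0.43  0.052]]
white [455. 102. 806.] [[0.418 0.167]]
white [175. 101. 729.] [[ 0.423 -0.155]]
white [263. 110. 970.] [[ 0.437 -0.056]]
black [  8. 398. 708.] [[ 1.097 -0.795]]
black [538. 237. 495.] [[0.598 0.353]]
black [322. 184. 748.] [[0.52  0.009]]
black [209. 174. 755.] [[ 0.507 -0.12 ]]
black [505. 191. 586.] [[0.526 0.261]]
```

View pics/w2.png

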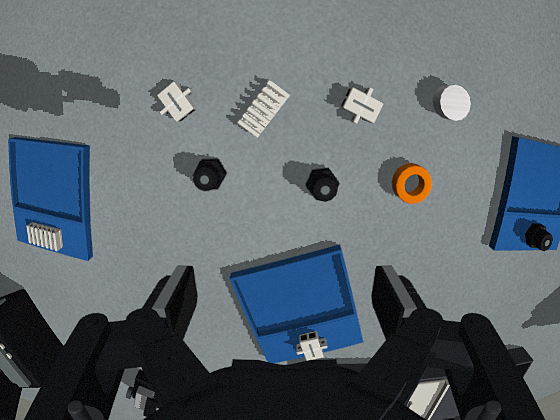

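The wrist view shows adapters at (175,101) and (363,105), the comb at (263,110), glands at (209,174) and (322,184), the tin at (455,102), tape at (412,184), and all three trays. All parts are upright. Next I'll get the yaws.

```bash
python3 - <<'E'
from lib import *
d=dict(np.load('pics/w2.npz'))
im=d["frame"][:,:,::-1].copy(); big=cv2.resize(im[55:215,120:400],None,fx=2.85,fy=2.85,interpolation=cv2.INTER_CUBIC)
def draw(P,c):
    q=((proj(d,P)-[120,55]+.5)*2.85).astype(int); cv2.polylines(big,[q],True,c,1)
for b in blobs(d,"white",600,1000):
    u=np.array(b[:2])
    if u[1]>200 or u[0]>400: continue
    comb=b[2]>850; z=.016 if comb else .017
    P=plane(d,b[3],z).astype(np.float32)
    r=cv2.minAreaRect(P); M=cv2.moments(P.reshape(-1,1,2)*1e3)
    th=.5*np.arctan2(2*M["mu11"],M["mu20"]-M["mu02"]); c=np.array([M["m10"],M["m01"]])/M["m00"]/1e3
    print("comb" if comb else "adapter",u.round(),"centre",c.round(4),"x-axis deg",np.degrees(th).round(1),"rect",np.round(r[0],4),np.round(r[1],4),round(r[2],1))
    a,w=(.03,.014) if comb else (.02,.013); R2=np.array([[np.cos(th),-np.sin(th)],[np.sin(th),np.cos(th)]])
    draw(np.c_[np.array([[a,w],[-a,w],[-a,-w],[a,-w]])@R2.T+c,[z]*4],(0,0,255))
    if not comb: draw(np.c_[np.array([[.0025,.022],[-.0025,.022],[-.0025,-.022],[.0025,-.022]])@R2.T+c,[z]*4],(0,200,0))
for b in blobs(d,"blue",3000):
    r=cv2.minAreaRect(plane(d,b[3],.014).astype(np.float32)); print("blue",np.round(b[:3]),np.round(r[0],4),np.round(r[1],3),r[2])
for x,y in((.520,.009),(.507,-.120)):
    t=np.linspace(0,6.28,30); 
    for z,rr in((.034,.014),(.014,.017)): draw(np.c_[x+rr*np.cos(t),y+rr*np.sin(t),z+0*t],(0,255,255))
cv2.imwrite("pics/w2c.png",big)
E
```

```text
adapter [363. 105.] centre [0.4298 0.0527] x-axis deg 65.7 rect [0.4299 0.0527] [0.0387 0.0424] 64.6
adapter [175. 101.] centre [ 0.4225 -0.1555] x-axis deg 35.0 rect [ 0.4225 -0.1557] [0.039  0.0431] 34.2
comb [263. 110.] centre [ 0.4373 -0.0567] x-axis deg -37.7 rect [ 0.435  -0.0566] [0.0279 0.0587] 52.2
blue [ 298.  302. 9808.] [ 0.6988 -0.0139] [0.171 0.148] 16.2611083984375
blue [ 532.  195. 4939.] [0.5378 0.3379] [0.159 0.163] 86.71749877929688
blue [  52.  190. 7536.] [ 0.5337 -0.3697] [0.158 0.166] 79.95169830322266
```

View pics/w2c.png

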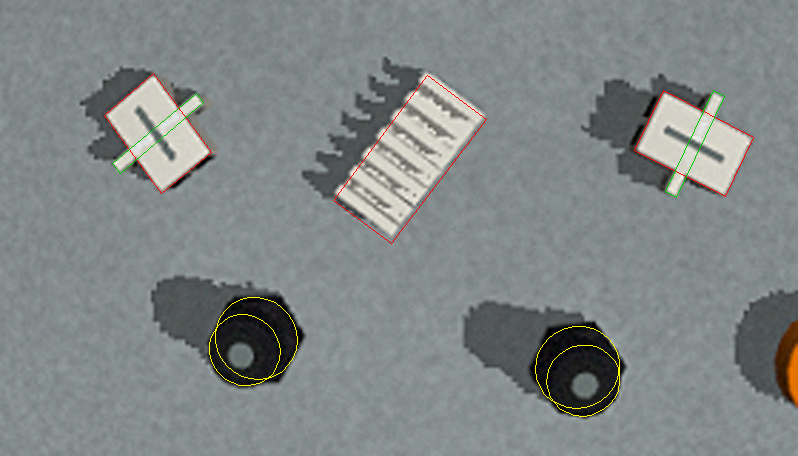

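Both adapter fits and the comb fit match the image (plus shapes at (158,133) and (693,145) in the crop). The gland caps at (240,354) and (585,384) sit 1–2 mm off my circles, so I'll correct for that. Adapter_2 goes first.

```bash
cat > go.py <<'E'
import sys
from lib import *
# go.py x y z yawdeg(tool y, mod 180): rz to apply first, then tool-frame shift
s=manip.get_state(); x,y,z,w=map(float,sys.argv[1:5]); Rm=rot(s["ee_rot"])
cur=np.degrees(np.arctan2(Rm[1,1],Rm[0,1])); q6=np.degrees(s["qpos"][5])
dw=(w-cur+90)%180-90
c,n=np.cos(np.radians(dw)),np.sin(np.radians(dw)); Rn=np.array([[c,-n,0],[n,c,0],[0,0,1]])@Rm
dp=np.array([x,y,z])-s["position"]
print("pos",s["position"].round(4),"yaw %.1f q6 %.0f tilt %.2f t %.1f w %.4f"%(cur,q6,np.degrees(np.arccos(-Rm[2,2])),s["clock"],s["width"]))
print("rz %.1f then dxyz"%(-dw),(Rn.T@dp).round(4))
E
python3 go.py .430 .0527 .08 65.7
```

```text
pos [ 0.5081 -0.0328  0.2309] yaw 89.9 q6 -101 tilt 0.10 t 2.2 w 0.0848
rz 24.2 then dxyz [0.1061 0.0456 0.1511]
```

```bash
python3 -m pendant '[{"dx":0,"dy":0,"dz":0,"rx":0,"ry":0,"rz":6.05,"hand":0.065},{"dx":0,"dy":0,"dz":0,"rx":0,"ry":0,"rz":6.05,"hand":0.065},{"dx":0,"dy":0,"dz":0,"rx":0,"ry":0,"rz":6.05,"hand":0.065},{"dx":0,"dy":0,"dz":0,"rx":0,"ry":0,"rz":6.05,"hand":0.065},{"dx":0.0212,"dy":0.0091,"dz":0.0302,"rx":0,"ry":0,"rz":0,"hand":0.065},{"dx":0.0212,"dy":0.0091,"dz":0.0302,"rx":0,"ry":0,"rz":0,"hand":0.065},{"dx":0.0212,"dy":0.0091,"dz":0.0302,"rx":0,"ry":0,"rz":0,"hand":0.065},{"dx":0.0212,"dy":0.0091,"dz":0.0302,"rx":0,"ry":0,"rz":0,"hand":0.065},{"dx":0.0212,"dy":0.0091,"dz":0.0302,"rx":0,"ry":0,"rz":0,"hand":0.065},{"dx":0,"dy":0,"dz":0,"rx":0,"ry":0,"rz":0,"hand":0.065},{"dx":0,"dy":0,"dz":0,"rx":0,"ry":0,"rz":0,"hand":0.065}]' 40
python3 go.py .430 .0527 .003 65.7
python3 -c "
from lib import *
d=grab('wrist','w3');cv2.imwrite('pics/w3.png',d['frame'][150:,60:500,::-1])"
```

```text
clock: 3.1
position: [0.4267, 0.0546, 0.079]
ee_rot: [-0.003, 0.208, 0.978, -0.0]
contact_force: [0.1, -0.4, 0.6]
width: 0.0647
gripper_force: 0.0
pos [0.4267 0.0546 0.079 ] yaw 66.0 q6 -68 tilt 0.30 t 3.1 w 0.0647
rz 0.3 then dxyz [-0.0042 -0.0003  0.076 ]
```

View pics/w3.png

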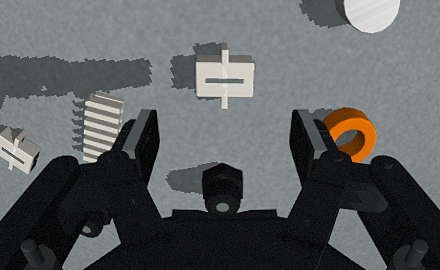

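Adapter_2 at (225,80) in the crop is centred between the pads and aligned. Descending and gripping.

```bash
python3 -m pendant '[{"dx":-0.0014,"dy":0,"dz":0.025,"rx":0,"ry":0,"rz":0,"hand":0.065},{"dx":-0.0014,"dy":0,"dz":0.025,"rx":0,"ry":0,"rz":0,"hand":0.065},{"dx":-0.0014,"dy":0,"dz":0.026,"rx":0,"ry":0,"rz":0,"hand":0.065},{"dx":0,"dy":0,"dz":0,"rx":0,"ry":0,"rz":0,"hand":0.065},{"dx":0,"dy":0,"dz":0,"rx":0,"ry":0,"rz":0,"hand":0.03},{"dx":0,"dy":0,"dz":0,"rx":0,"ry":0,"rz":0,"hand":0.03},{"dx":0,"dy":0,"dz":0,"rx":0,"ry":0,"rz":0,"hand":0.03},{"dx":0,"dy":0,"dz":0,"rx":0,"ry":0,"rz":0,"hand":0.03},{"dx":0,"dy":0,"dz":0,"rx":0,"ry":0,"rz":0,"hand":0.03},{"dx":0,"dy":0,"dz":0,"rx":0,"ry":0,"rz":0,"hand":0.03}]' 30
python3 go.py .430 .0527 .10 65.7
```

```text
clock: 3.98
position: [0.4361, 0.0507, 0.006]
ee_rot: [0.002, 0.21, 0.978, 0.0]
contact_force: [0.3, 0.2, 7.7]
width: 0.0386
gripper_force: 31.2
pos [0.4361 0.0507 0.006 ] yaw 65.8 q6 -68 tilt 0.27 t 4.0 w 0.0386
rz 0.1 then dxyz [ 0.006  -0.0006 -0.094 ]
```

```bash
python3 -m pendant '[{"dx":0,"dy":0,"dz":-0.02,"rx":0,"ry":0,"rz":0,"hand":0.03},{"dx":0,"dy":0,"dz":-0.03,"rx":0,"ry":0,"rz":0,"hand":0.03},{"dx":0,"dy":0,"dz":-0.04,"rx":0,"ry":0,"rz":0,"hand":0.03},{"dx":0,"dy":0,"dz":-0.02,"rx":0,"ry":0,"rz":0,"hand":0.03},{"dx":0,"dy":0,"dz":0,"rx":0,"ry":0,"rz":7.07,"hand":0.03},{"dx":0,"dy":0,"dz":0,"rx":0,"ry":0,"rz":7.07,"hand":0.03},{"dx":0,"dy":0,"dz":0,"rx":0,"ry":0,"rz":7.07,"hand":0.03},{"dx":0,"dy":0,"dz":0,"rx":0,"ry":0,"rz":7.07,"hand":0.03},{"dx":0,"dy":0,"dz":0,"rx":0,"ry":0,"rz":7.07,"hand":0.03},{"dx":0,"dy":0,"dz":0,"rx":0,"ry":0,"rz":7.07,"hand":0.03},{"dx":0,"dy":0,"dz":0,"rx":0,"ry":0,"rz":7.07,"hand":0.03},{"dx":0,"dy":0,"dz":0,"rx":0,"ry":0,"rz":0,"hand":0.03}]' 30
python3 go.py .667 .007 .06 16.3
```

```text
clock: 4.98
position: [0.4342, 0.0508, 0.115]
ee_rot: [0.0, 0.601, 0.8, 0.0]
contact_force: [0.7, -0.4, -0.2]
width: 0.0388
gripper_force: 30.5
pos [0.4342 0.0508 0.115 ] yaw 16.2 q6 -19 tilt 0.07 t 5.0 w 0.0388
rz -0.1 then dxyz [-0.1074  0.2111  0.0552]
```

```bash
python3 -m pendant '[{"dx":-0.0153,"dy":0.0302,"dz":0.0079,"rx":0,"ry":0,"rz":0,"hand":0.03},{"dx":-0.0153,"dy":0.0302,"dz":0.0079,"rx":0,"ry":0,"rz":0,"hand":0.03},{"dx":-0.0153,"dy":0.0302,"dz":0.0079,"rx":0,"ry":0,"rz":0,"hand":0.03},{"dx":-0.0153,"dy":0.0302,"dz":0.0079,"rx":0,"ry":0,"rz":0,"hand":0.03},{"dx":-0.0153,"dy":0.0302,"dz":0.0079,"rx":0,"ry":0,"rz":0,"hand":0.03},{"dx":-0.0153,"dy":0.0302,"dz":0.0079,"rx":0,"ry":0,"rz":0,"hand":0.03},{"dx":-0.0153,"dy":0.0302,"dz":0.0079,"rx":0,"ry":0,"rz":0,"hand":0.03},{"dx":0,"dy":0,"dz":0,"rx":0,"ry":0,"rz":0,"hand":0.03},{"dx":0,"dy":0,"dz":0,"rx":0,"ry":0,"rz":0,"hand":0.03},{"dx":0,"dy":0,"dz":0,"rx":0,"ry":0,"rz":0,"hand":0.03}]' 30
python3 go.py .667 .007 .02 16.3
python3 -c "
from lib import *
d=grab('wrist','w4')"
```

```text
clock: 5.82
position: [0.6661, 0.0074, 0.0587]
ee_rot: [-0.001, 0.599, 0.801, -0.0]
contact_force: [-0.7, 0.1, 0.3]
width: 0.0387
gripper_force: 30.5
pos [0.6661 0.0074 0.0587] yaw 16.4 q6 -22 tilt 0.12 t 5.8 w 0.0387
rz 0.1 then dxyz [-0.0007  0.0009  0.0387]
```

View pics/w4.png

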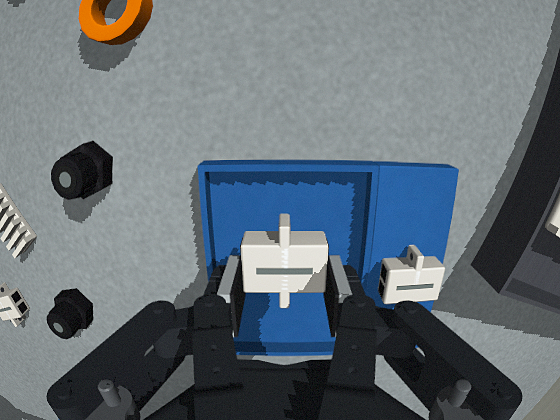

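The held adapter is level at (285,260), centred in the bay of the adapter tray and clear of the walls. Lowering slowly.

```bash
python3 -m pendant '[{"dx":0,"dy":0,"dz":0.0145,"rx":0,"ry":0,"rz":0,"hand":0.03},{"dx":0,"dy":0,"dz":0.0145,"rx":0,"ry":0,"rz":0,"hand":0.03},{"dx":0,"dy":0,"dz":0.0145,"rx":0,"ry":0,"rz":0,"hand":0.03},{"dx":0,"dy":0,"dz":0.001,"rx":0,"ry":0,"rz":0,"hand":0.03},{"dx":0,"dy":0,"dz":0.001,"rx":0,"ry":0,"rz":0,"hand":0.03},{"dx":0,"dy":0,"dz":0.001,"rx":0,"ry":0,"rz":0,"hand":0.03},{"dx":0,"dy":0,"dz":0.001,"rx":0,"ry":0,"rz":0,"hand":0.03},{"dx":0,"dy":0,"dz":0,"rx":0,"ry":0,"rz":0,"hand":0.03},{"dx":0,"dy":0,"dz":0,"rx":0,"ry":0,"rz":0,"hand":0.03}]' 30
```

```text
clock: 6.62
position: [0.6675, 0.0073, 0.0123]
ee_rot: [0.001, 0.6, 0.8, 0.0]
contact_force: [1.1, -0.2, 0.1]
width: 0.039
gripper_force: 30.6
```

```bash
python3 -m pendant '[{"dx":0,"dy":0,"dz":0.001,"rx":0,"ry":0,"rz":0,"hand":0.03},{"dx":0,"dy":0,"dz":0,"rx":0,"ry":0,"rz":0,"hand":0.03},{"dx":0,"dy":0,"dz":0,"rx":0,"ry":0,"rz":0,"hand":0.03}]' 30
python3 -m pendant '[{"dx":0,"dy":0,"dz":0.001,"rx":0,"ry":0,"rz":0,"hand":0.03},{"dx":0,"dy":0,"dz":0,"rx":0,"ry":0,"rz":0,"hand":0.03},{"dx":0,"dy":0,"dz":0,"rx":0,"ry":0,"rz":0,"hand":0.03}]' 30
python3 -m pendant '[{"dx":0,"dy":0,"dz":0.001,"rx":0,"ry":0,"rz":0,"hand":0.03},{"dx":0,"dy":0,"dz":0,"rx":0,"ry":0,"rz":0,"hand":0.03},{"dx":0,"dy":0,"dz":0,"rx":0,"ry":0,"rz":0,"hand":0.03}]' 30
```

```text
clock: 6.87
position: [0.6672, 0.0073, 0.0105]
ee_rot: [-0.0, 0.6, 0.8, 0.0]
contact_force: [-0.1, 0.1, -0.1]
width: 0.0391
gripper_force: 30.6
clock: 7.12
position: [0.6673, 0.0073, 0.0101]
ee_rot: [0.0, 0.6, 0.8, 0.0]
contact_force: [-1.9, -0.9, 4.2]
width: 0.0392
gripper_force: 31.0
clock: 7.37
position: [0.6673, 0.0073, 0.0101]
ee_rot: [0.0, 0.6, 0.8, 0.0]
contact_force: [-1.7, 0.4, 9.1]
width: 0.0388
gripper_force: 31.6
```

Contact at z = 0.010. Releasing and lifting away.

```bash
python3 -m pendant '[{"dx":0,"dy":0,"dz":-0.001,"rx":0,"ry":0,"rz":0,"hand":0.055},{"dx":0,"dy":0,"dz":0,"rx":0,"ry":0,"rz":0,"hand":0.055},{"dx":0,"dy":0,"dz":0,"rx":0,"ry":0,"rz":0,"hand":0.055},{"dx":0,"dy":0,"dz":0,"rx":0,"ry":0,"rz":0,"hand":0.055},{"dx":0,"dy":0,"dz":-0.015,"rx":0,"ry":0,"rz":0,"hand":0.055},{"dx":0,"dy":0,"dz":-0.03,"rx":0,"ry":0,"rz":0,"hand":0.065},{"dx":0,"dy":0,"dz":-0.03,"rx":0,"ry":0,"rz":0,"hand":0.065},{"dx":0,"dy":0,"dz":-0.03,"rx":0,"ry":0,"rz":0,"hand":0.065},{"dx":0,"dy":0,"dz":0,"rx":0,"ry":0,"rz":-6.2,"hand":0.065},{"dx":0,"dy":0,"dz":0,"rx":0,"ry":0,"rz":-6.2,"hand":0.065},{"dx":0,"dy":0,"dz":0,"rx":0,"ry":0,"rz":-6.2,"hand":0.065},{"dx":0,"dy":0,"dz":0,"rx":0,"ry":0,"rz":0,"hand":0.065}]' 30
python3 go.py .4225 -.1555 .08 35
```

```text
clock: 8.37
position: [0.6671, 0.0073, 0.1144]
ee_rot: [-0.0, 0.462, 0.887, 0.0]
contact_force: [-0.2, 1.3, 0.2]
width: 0.065
gripper_force: 0.0
pos [0.6671 0.0073 0.1144] yaw 35.0 q6 -40 tilt 0.01 t 8.4 w 0.0650
rz -0.0 then dxyz [ 0.0069 -0.2937  0.0344]
```

```bash
python3 -m pendant '[{"dx":0.0009,"dy":-0.0367,"dz":0.0043,"rx":0,"ry":0,"rz":0,"hand":0.065},{"dx":0.0009,"dy":-0.0367,"dz":0.0043,"rx":0,"ry":0,"rz":0,"hand":0.065},{"dx":0.0009,"dy":-0.0367,"dz":0.0043,"rx":0,"ry":0,"rz":0,"hand":0.065},{"dx":0.0009,"dy":-0.0367,"dz":0.0043,"rx":0,"ry":0,"rz":0,"hand":0.065},{"dx":0.0009,"dy":-0.0367,"dz":0.0043,"rx":0,"ry":0,"rz":0,"hand":0.065},{"dx":0.0009,"dy":-0.0367,"dz":0.0043,"rx":0,"ry":0,"rz":0,"hand":0.065},{"dx":0.0009,"dy":-0.0367,"dz":0.0043,"rx":0,"ry":0,"rz":0,"hand":0.065},{"dx":0.0009,"dy":-0.0367,"dz":0.0043,"rx":0,"ry":0,"rz":0,"hand":0.065},{"dx":0,"dy":0,"dz":0,"rx":0,"ry":0,"rz":0,"hand":0.065},{"dx":0,"dy":0,"dz":0,"rx":0,"ry":0,"rz":0,"hand":0.065},{"dx":0,"dy":0,"dz":0,"rx":0,"ry":0,"rz":0,"hand":0.065}]' 30
python3 go.py .4225 -.1555 .005 35
```

```text
clock: 9.28
position: [0.423, -0.1551, 0.0803]
ee_rot: [0.001, 0.464, 0.886, 0.0]
contact_force: [0.1, -0.7, -0.1]
width: 0.0647
gripper_force: 0.0
pos [ 0.423  -0.1551  0.0803] yaw 34.7 q6 -64 tilt 0.08 t 9.3 w 0.0647
rz -0.3 then dxyz [-0.     -0.0007  0.0753]
```

```bash
python3 -m pendant '[{"dx":0,"dy":0,"dz":0.025,"rx":0,"ry":0,"rz":0,"hand":0.065},{"dx":0,"dy":0,"dz":0.025,"rx":0,"ry":0,"rz":0,"hand":0.065},{"dx":0,"dy":0,"dz":0.025,"rx":0,"ry":0,"rz":0,"hand":0.065},{"dx":0,"dy":0,"dz":0,"rx":0,"ry":0,"rz":0,"hand":0.065},{"dx":0,"dy":0,"dz":0,"rx":0,"ry":0,"rz":0,"hand":0.03},{"dx":0,"dy":0,"dz":0,"rx":0,"ry":0,"rz":0,"hand":0.03},{"dx":0,"dy":0,"dz":0,"rx":0,"ry":0,"rz":0,"hand":0.03},{"dx":0,"dy":0,"dz":0,"rx":0,"ry":0,"rz":0,"hand":0.03},{"dx":0,"dy":0,"dz":0,"rx":0,"ry":0,"rz":0,"hand":0.03},{"dx":0,"dy":0,"dz":0,"rx":0,"ry":0,"rz":0,"hand":0.03}]' 30
python3 go.py .4225 -.1555 .12 16.3
```

```text
clock: 10.12
position: [0.4231, -0.1551, 0.0061]
ee_rot: [0.001, 0.463, 0.887, 0.0]
contact_force: [0.2, -0.2, 5.0]
width: 0.0392
gripper_force: 31.2
pos [ 0.4231 -0.1551  0.0061] yaw 34.9 q6 -64 tilt 0.14 t 10.1 w 0.0392
rz 18.6 then dxyz [-0.0005 -0.0005 -0.1139]
```

```bash
python3 -m pendant '[{"dx":0,"dy":0,"dz":-0.02,"rx":0,"ry":0,"rz":0,"hand":0.03},{"dx":0,"dy":0,"dz":-0.03,"rx":0,"ry":0,"rz":0,"hand":0.03},{"dx":0,"dy":0,"dz":-0.03,"rx":0,"ry":0,"rz":0,"hand":0.03},{"dx":0,"dy":0,"dz":-0.03,"rx":0,"ry":0,"rz":0,"hand":0.03},{"dx":0,"dy":0,"dz":0,"rx":0,"ry":0,"rz":6.2,"hand":0.03},{"dx":0,"dy":0,"dz":0,"rx":0,"ry":0,"rz":6.2,"hand":0.03},{"dx":0,"dy":0,"dz":0,"rx":0,"ry":0,"rz":6.2,"hand":0.03},{"dx":0,"dy":0,"dz":0,"rx":0,"ry":0,"rz":0,"hand":0.03},{"dx":0,"dy":0,"dz":0,"rx":0,"ry":0,"rz":0,"hand":0.03}]' 30
python3 go.py .685 -.0546 .06 16.3
```

```text
clock: 10.87
position: [0.422, -0.1547, 0.1153]
ee_rot: [0.0, 0.599, 0.801, 0.0]
contact_force: [0.6, -0.9, 0.2]
width: 0.0392
gripper_force: 30.6
pos [ 0.422  -0.1547  0.1153] yaw 16.4 q6 -45 tilt 0.02 t 10.9 w 0.0392
rz 0.1 then dxyz [0.0223 0.2805 0.0553]
```

```bash
python3 -m pendant '[{"dx":0.0028,"dy":0.0351,"dz":0.0069,"rx":0,"ry":0,"rz":0,"hand":0.03},{"dx":0.0028,"dy":0.0351,"dz":0.0069,"rx":0,"ry":0,"rz":0,"hand":0.03},{"dx":0.0028,"dy":0.0351,"dz":0.0069,"rx":0,"ry":0,"rz":0,"hand":0.03},{"dx":0.0028,"dy":0.0351,"dz":0.0069,"rx":0,"ry":0,"rz":0,"hand":0.03},{"dx":0.0028,"dy":0.0351,"dz":0.0069,"rx":0,"ry":0,"rz":0,"hand":0.03},{"dx":0.0028,"dy":0.0351,"dz":0.0069,"rx":0,"ry":0,"rz":0,"hand":0.03},{"dx":0.0028,"dy":0.0351,"dz":0.0069,"rx":0,"ry":0,"rz":0,"hand":0.03},{"dx":0.0028,"dy":0.0351,"dz":0.0069,"rx":0,"ry":0,"rz":0,"hand":0.03},{"dx":0,"dy":0,"dz":0,"rx":0,"ry":0,"rz":0,"hand":0.03},{"dx":0,"dy":0,"dz":0,"rx":0,"ry":0,"rz":0,"hand":0.03},{"dx":0,"dy":0,"dz":0,"rx":0,"ry":0,"rz":0,"hand":0.03}]' 30
python3 -m pendant '[{"dx":0,"dy":0,"dz":0.0145,"rx":0,"ry":0,"rz":0,"hand":0.03},{"dx":0,"dy":0,"dz":0.0145,"rx":0,"ry":0,"rz":0,"hand":0.03},{"dx":0,"dy":0,"dz":0.0145,"rx":0,"ry":0,"rz":0,"hand":0.03},{"dx":0,"dy":0,"dz":0.001,"rx":0,"ry":0,"rz":0,"hand":0.03},{"dx":0,"dy":0,"dz":0.001,"rx":0,"ry":0,"rz":0,"hand":0.03},{"dx":0,"dy":0,"dz":0.001,"rx":0,"ry":0,"rz":0,"hand":0.03},{"dx":0,"dy":0,"dz":0,"rx":0,"ry":0,"rz":0,"hand":0.03},{"dx":0,"dy":0,"dz":0,"rx":0,"ry":0,"rz":0,"hand":0.03},{"dx":0,"dy":0,"dz":0,"rx":0,"ry":0,"rz":0,"hand":0.03}]' 30
```

```text
clock: 11.78
position: [0.6843, -0.0544, 0.0591]
ee_rot: [-0.001, 0.599, 0.801, -0.001]
contact_force: [-0.5, 0.1, 0.9]
width: 0.039
gripper_force: 30.7
clock: 12.53
position: [0.6859, -0.0546, 0.0144]
ee_rot: [0.001, 0.6, 0.8, 0.0]
contact_force: [0.4, -0.9, 0.5]
width: 0.0392
gripper_force: 30.7
```

Need about 4 mm more.

```bash
python3 -m pendant '[{"dx":0,"dy":0,"dz":0.0012,"rx":0,"ry":0,"rz":0,"hand":0.03},{"dx":0,"dy":0,"dz":0.0012,"rx":0,"ry":0,"rz":0,"hand":0.03},{"dx":0,"dy":0,"dz":0.001,"rx":0,"ry":0,"rz":0,"hand":0.03},{"dx":0,"dy":0,"dz":0,"rx":0,"ry":0,"rz":0,"hand":0.03},{"dx":0,"dy":0,"dz":0,"rx":0,"ry":0,"rz":0,"hand":0.03}]' 30
python3 -m pendant '[{"dx":0,"dy":0,"dz":0.001,"rx":0,"ry":0,"rz":0,"hand":0.03},{"dx":0,"dy":0,"dz":0.001,"rx":0,"ry":0,"rz":0,"hand":0.03},{"dx":0,"dy":0,"dz":0,"rx":0,"ry":0,"rz":0,"hand":0.03},{"dx":0,"dy":0,"dz":0,"rx":0,"ry":0,"rz":0,"hand":0.03}]' 30
```

```text
clock: 12.95
position: [0.6856, -0.0544, 0.0102]
ee_rot: [0.0, 0.6, 0.8, 0.0]
contact_force: [-0.6, 0.1, 1.3]
width: 0.039
gripper_force: 30.9
clock: 13.28
position: [0.6855, -0.0544, 0.0101]
ee_rot: [0.0, 0.6, 0.8, 0.0]
contact_force: [-2.8, 0.7, 11.6]
width: 0.0392
gripper_force: 31.9
```

```bash
python3 -m pendant '[{"dx":0,"dy":0,"dz":-0.001,"rx":0,"ry":0,"rz":0,"hand":0.055},{"dx":0,"dy":0,"dz":-0.001,"rx":0,"ry":0,"rz":0,"hand":0.055},{"dx":0,"dy":0,"dz":0,"rx":0,"ry":0,"rz":0,"hand":0.055},{"dx":0,"dy":0,"dz":0,"rx":0,"ry":0,"rz":0,"hand":0.055},{"dx":0,"dy":0,"dz":-0.02,"rx":0,"ry":0,"rz":0,"hand":0.055},{"dx":0,"dy":0,"dz":-0.04,"rx":0,"ry":0,"rz":0,"hand":0.06},{"dx":0,"dy":0,"dz":-0.04,"rx":0,"ry":0,"rz":0,"hand":0.06},{"dx":0,"dy":0,"dz":0,"rx":0,"ry":0,"rz":-7.1,"hand":0.06},{"dx":0,"dy":0,"dz":0,"rx":0,"ry":0,"rz":-7.1,"hand":0.06},{"dx":0,"dy":0,"dz":0,"rx":0,"ry":0,"rz":-7.1,"hand":0.06},{"dx":0,"dy":0,"dz":0,"rx":0,"ry":0,"rz":-7.1,"hand":0.06},{"dx":0,"dy":0,"dz":0,"rx":0,"ry":0,"rz":-7.1,"hand":0.06}]' 30
python3 -m pendant '[{"dx":0,"dy":0,"dz":0,"rx":0,"ry":0,"rz":-0.5,"hand":0.06},{"dx":0,"dy":0,"dz":0,"rx":0,"ry":0,"rz":0,"hand":0.06}]' 30
python3 go.py .435 -.0566 .08 52.3
```

```text
clock: 14.28
position: [0.6853, -0.0545, 0.1096]
ee_rot: [-0.0, 0.324, 0.946, -0.0]
contact_force: [0.4, -0.3, 0.3]
width: 0.0597
gripper_force: 0.0
clock: 14.45
position: [0.6853, -0.0545, 0.1095]
ee_rot: [-0.0, 0.324, 0.946, -0.0]
contact_force: [1.1, 0.5, -1.4]
width: 0.06
gripper_force: 0.0
pos [ 0.6853 -0.0545  0.1095] yaw 52.1 q6 -62 tilt 0.04 t 14.4 w 0.0600
rz -0.2 then dxyz [ 0.1967 -0.1547  0.0297]
```

```bash
python3 -m pendant '[{"dx":0.0281,"dy":-0.0221,"dz":0.0042,"rx":0,"ry":0,"rz":0,"hand":0.06},{"dx":0.0281,"dy":-0.0221,"dz":0.0042,"rx":0,"ry":0,"rz":0,"hand":0.06},{"dx":0.0281,"dy":-0.0221,"dz":0.0042,"rx":0,"ry":0,"rz":0,"hand":0.06},{"dx":0.0281,"dy":-0.0221,"dz":0.0042,"rx":0,"ry":0,"rz":0,"hand":0.06},{"dx":0.0281,"dy":-0.0221,"dz":0.0042,"rx":0,"ry":0,"rz":0,"hand":0.06},{"dx":0.0281,"dy":-0.0221,"dz":0.0042,"rx":0,"ry":0,"rz":0,"hand":0.06},{"dx":0.0281,"dy":-0.0221,"dz":0.0042,"rx":0,"ry":0,"rz":0,"hand":0.06},{"dx":0,"dy":0,"dz":0,"rx":0,"ry":0,"rz":0,"hand":0.06},{"dx":0,"dy":0,"dz":0,"rx":0,"ry":0,"rz":0,"hand":0.06},{"dx":0,"dy":0,"dz":0,"rx":0,"ry":0,"rz":0,"hand":0.06}]' 30
python3 go.py .435 -.0566 .005 52.3
```

```text
clock: 15.28
position: [0.4363, -0.0569, 0.0811]
ee_rot: [0.001, 0.324, 0.946, 0.0]
contact_force: [0.2, -0.5, 0.8]
width: 0.06
gripper_force: 0.0
pos [ 0.4363 -0.0569  0.0811] yaw 52.2 q6 -69 tilt 0.14 t 15.3 w 0.0600
rz -0.1 then dxyz [ 0.0014 -0.0007  0.0761]
```

```bash
python3 -m pendant '[{"dx":0,"dy":0,"dz":0.025,"rx":0,"ry":0,"rz":0,"hand":0.06},{"dx":0,"dy":0,"dz":0.025,"rx":0,"ry":0,"rz":0,"hand":0.06},{"dx":0,"dy":0,"dz":0.0245,"rx":0,"ry":0,"rz":0,"hand":0.06},{"dx":0,"dy":0,"dz":0,"rx":0,"ry":0,"rz":0,"hand":0.06},{"dx":0,"dy":0,"dz":0,"rx":0,"ry":0,"rz":0,"hand":0.018},{"dx":0,"dy":0,"dz":0,"rx":0,"ry":0,"rz":0,"hand":0.018},{"dx":0,"dy":0,"dz":0,"rx":0,"ry":0,"rz":0,"hand":0.018},{"dx":0,"dy":0,"dz":0,"rx":0,"ry":0,"rz":0,"hand":0.018},{"dx":0,"dy":0,"dz":0,"rx":0,"ry":0,"rz":0,"hand":0.018},{"dx":0,"dy":0,"dz":0,"rx":0,"ry":0,"rz":0,"hand":0.018},{"dx":0,"dy":0,"dz":0,"rx":0,"ry":0,"rz":0,"hand":0.018}]' 30
python3 go.py .435 -.0566 .12 -10
```

```text
clock: 16.2
position: [0.4368, -0.0569, 0.0073]
ee_rot: [0.002, 0.323, 0.946, 0.0]
contact_force: [0.3, 0.5, 6.7]
width: 0.0271
gripper_force: 30.2
pos [ 0.4368 -0.0569  0.0073] yaw 52.3 q6 -69 tilt 0.22 t 16.2 w 0.0271
rz 62.3 then dxyz [-0.0004 -0.0017 -0.1127]
```

```bash
python3 -m pendant '[{"dx":0,"dy":0,"dz":-0.03,"rx":0,"ry":0,"rz":0,"hand":0.018},{"dx":0,"dy":0,"dz":-0.04,"rx":0,"ry":0,"rz":0,"hand":0.018},{"dx":0,"dy":0,"dz":-0.04,"rx":0,"ry":0,"rz":0,"hand":0.018},{"dx":0,"dy":0,"dz":0,"rx":0,"ry":0,"rz":6.92,"hand":0.018},{"dx":0,"dy":0,"dz":0,"rx":0,"ry":0,"rz":6.92,"hand":0.018},{"dx":0,"dy":0,"dz":0,"rx":0,"ry":0,"rz":6.92,"hand":0.018},{"dx":0,"dy":0,"dz":0,"rx":0,"ry":0,"rz":6.92,"hand":0.018},{"dx":0,"dy":0,"dz":0,"rx":0,"ry":0,"rz":6.92,"hand":0.018},{"dx":0,"dy":0,"dz":0,"rx":0,"ry":0,"rz":6.92,"hand":0.018},{"dx":0,"dy":0,"dz":0,"rx":0,"ry":0,"rz":6.92,"hand":0.018},{"dx":0,"dy":0,"dz":0,"rx":0,"ry":0,"rz":6.92,"hand":0.018},{"dx":0,"dy":0,"dz":0,"rx":0,"ry":0,"rz":6.92,"hand":0.018}]' 30
python3 -m pendant '[{"dx":0,"dy":0,"dz":0,"rx":0,"ry":0,"rz":0,"hand":0.018},{"dx":0,"dy":0,"dz":0,"rx":0,"ry":0,"rz":0,"hand":0.018}]' 30
python3 go.py .508 -.367 .06 -10
```

```text
clock: 17.2
position: [0.4347, -0.0564, 0.1162]
ee_rot: [-0.0, 0.768, 0.641, -0.0]
contact_force: [-0.2, -0.3, -0.4]
width: 0.0268
gripper_force: 29.9
clock: 17.37
position: [0.4349, -0.0565, 0.1162]
ee_rot: [-0.0, 0.765, 0.644, -0.0]
contact_force: [0.5, 0.5, -0.8]
width: 0.0267
gripper_force: 29.9
pos [ 0.4349 -0.0565  0.1162] yaw -9.8 q6 -7 tilt 0.01 t 17.4 w 0.0267
rz 0.2 then dxyz [-0.2931  0.1259  0.0562]
```

```bash
python3 -m pendant '[{"dx":-0.0326,"dy":0.014,"dz":0.0062,"rx":0,"ry":0,"rz":0,"hand":0.018},{"dx":-0.0326,"dy":0.014,"dz":0.0062,"rx":0,"ry":0,"rz":0,"hand":0.018},{"dx":-0.0326,"dy":0.014,"dz":0.0062,"rx":0,"ry":0,"rz":0,"hand":0.018},{"dx":-0.0326,"dy":0.014,"dz":0.0062,"rx":0,"ry":0,"rz":0,"hand":0.018},{"dx":-0.0326,"dy":0.014,"dz":0.0062,"rx":0,"ry":0,"rz":0,"hand":0.018},{"dx":-0.0326,"dy":0.014,"dz":0.0062,"rx":0,"ry":0,"rz":0,"hand":0.018},{"dx":-0.0326,"dy":0.014,"dz":0.0062,"rx":0,"ry":0,"rz":0,"hand":0.018},{"dx":-0.0326,"dy":0.014,"dz":0.0062,"rx":0,"ry":0,"rz":0,"hand":0.018},{"dx":-0.0326,"dy":0.014,"dz":0.0062,"rx":0,"ry":0,"rz":0,"hand":0.018},{"dx":0,"dy":0,"dz":0,"rx":0,"ry":0,"rz":0,"hand":0.018},{"dx":0,"dy":0,"dz":0,"rx":0,"ry":0,"rz":0,"hand":0.018},{"dx":0,"dy":0,"dz":0,"rx":0,"ry":0,"rz":0,"hand":0.018}]' 30
python3 -c "
from lib import *
d=grab('wrist','w5')"; python3 go.py .508 -.367 .013 -10
```

```text
clock: 18.37
position: [0.5077, -0.3667, 0.0597]
ee_rot: [-0.001, 0.766, 0.643, 0.0]
contact_force: [-0.1, 0.9, -0.1]
width: 0.0267
gripper_force: 29.8
pos [ 0.5078 -0.3661  0.0601] yaw -9.9 q6 -32 tilt 0.11 t 18.4 w 0.0268
rz 0.1 then dxyz [-0.0009  0.0004  0.0471]
```

View pics/w5.png

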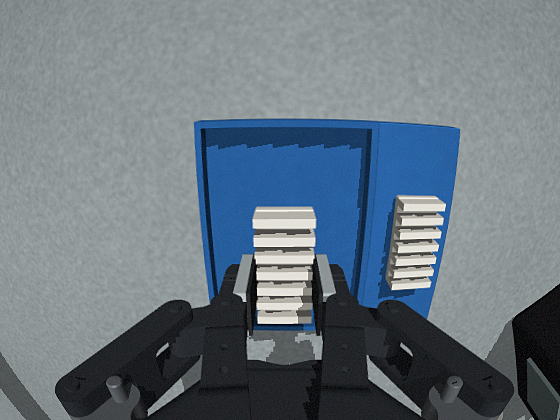

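The comb is level at (285,265), in line with the bay. Lowering.

```bash
python3 -m pendant '[{"dx":0,"dy":0,"dz":0.0145,"rx":0,"ry":0,"rz":0,"hand":0.018},{"dx":0,"dy":0,"dz":0.0145,"rx":0,"ry":0,"rz":0,"hand":0.018},{"dx":0,"dy":0,"dz":0.0145,"rx":0,"ry":0,"rz":0,"hand":0.018},{"dx":0,"dy":0,"dz":0.001,"rx":0,"ry":0,"rz":0,"hand":0.018},{"dx":0,"dy":0,"dz":0.001,"rx":0,"ry":0,"rz":0,"hand":0.018},{"dx":0,"dy":0,"dz":0.001,"rx":0,"ry":0,"rz":0,"hand":0.018},{"dx":0,"dy":0,"dz":0.001,"rx":0,"ry":0,"rz":0,"hand":0.018},{"dx":0,"dy":0,"dz":0,"rx":0,"ry":0,"rz":0,"hand":0.018},{"dx":0,"dy":0,"dz":0,"rx":0,"ry":0,"rz":0,"hand":0.018}]' 30
python3 -m pendant '[{"dx":0,"dy":0,"dz":0.001,"rx":0,"ry":0,"rz":0,"hand":0.018},{"dx":0,"dy":0,"dz":0,"rx":0,"ry":0,"rz":0,"hand":0.018},{"dx":0,"dy":0,"dz":0,"rx":0,"ry":0,"rz":0,"hand":0.018}]' 30
python3 -m pendant '[{"dx":0,"dy":0,"dz":0.001,"rx":0,"ry":0,"rz":0,"hand":0.018},{"dx":0,"dy":0,"dz":0,"rx":0,"ry":0,"rz":0,"hand":0.018},{"dx":0,"dy":0,"dz":0,"rx":0,"ry":0,"rz":0,"hand":0.018}]' 30
```

```text
clock: 19.17
position: [0.5087, -0.3675, 0.0135]
ee_rot: [0.001, 0.766, 0.643, 0.0]
contact_force: [-0.6, 0.1, -0.3]
width: 0.027
gripper_force: 29.8
clock: 19.42
position: [0.5084, -0.3674, 0.0118]
ee_rot: [0.0, 0.766, 0.643, 0.0]
contact_force: [0.0, 0.2, 0.0]
width: 0.0267
gripper_force: 29.8
clock: 19.67
position: [0.5085, -0.3675, 0.0114]
ee_rot: [0.0, 0.766, 0.643, 0.0]
contact_force: [-0.4, 1.3, 4.7]
width: 0.0267
gripper_force: 30.3
```

```bash
python3 -m pendant '[{"dx":0,"dy":0,"dz":0,"rx":0,"ry":0,"rz":0,"hand":0.045},{"dx":0,"dy":0,"dz":0,"rx":0,"ry":0,"rz":0,"hand":0.045},{"dx":0,"dy":0,"dz":0,"rx":0,"ry":0,"rz":0,"hand":0.045},{"dx":0,"dy":0,"dz":0,"rx":0,"ry":0,"rz":0,"hand":0.045},{"dx":0,"dy":0,"dz":-0.02,"rx":0,"ry":0,"rz":0,"hand":0.045},{"dx":0,"dy":0,"dz":-0.04,"rx":0,"ry":0,"rz":0,"hand":0.06},{"dx":0,"dy":0,"dz":-0.04,"rx":0,"ry":0,"rz":0,"hand":0.06},{"dx":0,"dy":0,"dz":0,"rx":0,"ry":0,"rz":-6.4,"hand":0.06},{"dx":0,"dy":0,"dz":0,"rx":0,"ry":0,"rz":0,"hand":0.06},{"dx":0,"dy":0,"dz":0,"rx":0,"ry":0,"rz":0,"hand":0.06}]' 30
python3 go.py .5085 -.122 .08 -3.5
```

```text
clock: 20.5
position: [0.5081, -0.367, 0.1107]
ee_rot: [-0.0, 0.73, 0.684, 0.0]
contact_force: [-0.1, -0.0, -0.3]
width: 0.0599
gripper_force: 0.0
pos [ 0.5081 -0.367   0.1107] yaw -3.7 q6 -38 tilt 0.03 t 20.5 w 0.0599
rz -0.2 then dxyz [ 0.2446 -0.0145  0.0308]
```

```bash
python3 -m pendant '[{"dx":0.035,"dy":-0.0021,"dz":0.0044,"rx":0,"ry":0,"rz":0,"hand":0.06},{"dx":0.035,"dy":-0.0021,"dz":0.0044,"rx":0,"ry":0,"rz":0,"hand":0.06},{"dx":0.035,"dy":-0.0021,"dz":0.0044,"rx":0,"ry":0,"rz":0,"hand":0.06},{"dx":0.035,"dy":-0.0021,"dz":0.0044,"rx":0,"ry":0,"rz":0,"hand":0.06},{"dx":0.035,"dy":-0.0021,"dz":0.0044,"rx":0,"ry":0,"rz":0,"hand":0.06},{"dx":0.035,"dy":-0.0021,"dz":0.0044,"rx":0,"ry":0,"rz":0,"hand":0.06},{"dx":0.035,"dy":-0.0021,"dz":0.0044,"rx":0,"ry":0,"rz":0,"hand":0.06},{"dx":0,"dy":0,"dz":0,"rx":0,"ry":0,"rz":0,"hand":0.06},{"dx":0,"dy":0,"dz":0,"rx":0,"ry":0,"rz":0,"hand":0.06},{"dx":0,"dy":0,"dz":0,"rx":0,"ry":0,"rz":0,"hand":0.06}]' 30
python3 -c "
from lib import *
d=grab('wrist','w6'); im=d['frame'][:,:,::-1].copy(); t=np.linspace(0,6.28,40)
for r,z,c in((.014,.034,(0,255,255)),(.0195,.014,(0,255,0))): cv2.polylines(im,[proj(d,np.c_[.5085+r*np.cos(t),-.122+r*np.sin(t),z+0*t]).round().astype(int)],True,c,1)
cv2.imwrite('pics/w6.png',cv2.resize(im[120:360,160:400],None,fx=2.4,fy=2.4))"; python3 go.py .5085 -.122 .015 -3.5
```

```text
clock: 21.33
position: [0.5086, -0.1218, 0.0789]
ee_rot: [-0.001, 0.729, 0.685, -0.001]
contact_force: [0.9, -0.6, 0.3]
width: 0.0597
gripper_force: 0.0
pos [ 0.509  -0.1225  0.0793] yaw -3.7 q6 -17 tilt 0.06 t 21.4 w 0.0603
rz -0.2 then dxyz [ 0.0005 -0.0004  0.0643]
```

View pics/w6.png

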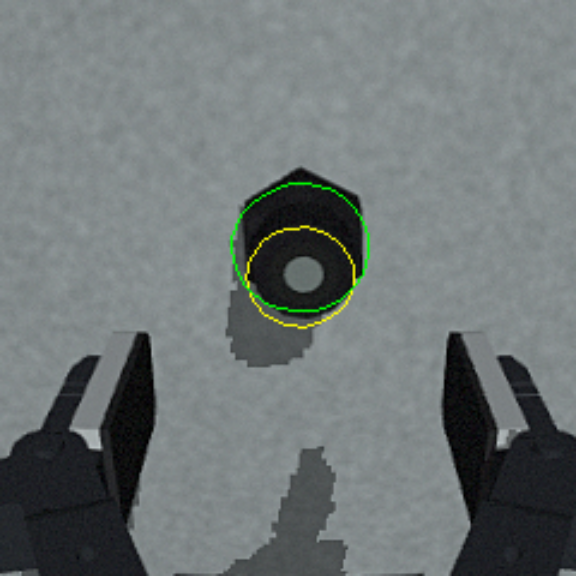

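The gland's cap sits about 1.3 mm toward tool +x of the yellow circle and is centred between the pads. Gripping on the cap, above the foot.

```bash
python3 -m pendant '[{"dx":0.0015,"dy":0,"dz":0.02,"rx":0,"ry":0,"rz":0,"hand":0.06},{"dx":0,"dy":0,"dz":0.02,"rx":0,"ry":0,"rz":0,"hand":0.06},{"dx":0,"dy":0,"dz":0.018,"rx":0,"ry":0,"rz":0,"hand":0.06},{"dx":0,"dy":0,"dz":0,"rx":0,"ry":0,"rz":0,"hand":0.06},{"dx":0,"dy":0,"dz":0,"rx":0,"ry":0,"rz":0,"hand":0.018},{"dx":0,"dy":0,"dz":0,"rx":0,"ry":0,"rz":0,"hand":0.018},{"dx":0,"dy":0,"dz":0,"rx":0,"ry":0,"rz":0,"hand":0.018},{"dx":0,"dy":0,"dz":0,"rx":0,"ry":0,"rz":0,"hand":0.018},{"dx":0,"dy":0,"dz":0,"rx":0,"ry":0,"rz":0,"hand":0.018},{"dx":0,"dy":0,"dz":0,"rx":0,"ry":0,"rz":0,"hand":0.018},{"dx":0,"dy":0,"dz":0,"rx":0,"ry":0,"rz":0,"hand":0.018}]' 30
python3 go.py .516 .315 .12 -3.5
```

```text
clock: 22.3
position: [0.5102, -0.1211, 0.0231]
ee_rot: [0.001, 0.729, 0.685, 0.0]
contact_force: [-1.5, -1.8, 6.7]
width: 0.0263
gripper_force: 30.0
pos [ 0.5102 -0.1211  0.0231] yaw -3.6 q6 -17 tilt 0.17 t 22.3 w 0.0263
rz -0.1 then dxyz [ 0.4355 -0.0206 -0.0975]
```

```bash
python3 -m pendant '[{"dx":0,"dy":0,"dz":-0.02,"rx":0,"ry":0,"rz":0,"hand":0.018},{"dx":0,"dy":0,"dz":-0.04,"rx":0,"ry":0,"rz":0,"hand":0.018},{"dx":0,"dy":0,"dz":-0.03,"rx":0,"ry":0,"rz":0,"hand":0.018},{"dx":0.035,"dy":-0.002,"dz":0,"rx":0,"ry":0,"rz":0,"hand":0.018},{"dx":0.035,"dy":-0.002,"dz":0,"rx":0,"ry":0,"rz":0,"hand":0.018},{"dx":0.035,"dy":-0.002,"dz":0,"rx":0,"ry":0,"rz":0,"hand":0.018},{"dx":0.035,"dy":-0.002,"dz":0,"rx":0,"ry":0,"rz":0,"hand":0.018},{"dx":0.035,"dy":-0.002,"dz":0,"rx":0,"ry":0,"rz":0,"hand":0.018},{"dx":0.035,"dy":-0.002,"dz":0,"rx":0,"ry":0,"rz":0,"hand":0.018},{"dx":0.035,"dy":-0.002,"dz":0,"rx":0,"ry":0,"rz":0,"hand":0.018},{"dx":0.035,"dy":-0.002,"dz":0,"rx":0,"ry":0,"rz":0,"hand":0.018}]' 30
python3 -m pendant '[{"dx":0.035,"dy":-0.002,"dz":0,"rx":0,"ry":0,"rz":0,"hand":0.018},{"dx":0.035,"dy":-0.002,"dz":0,"rx":0,"ry":0,"rz":0,"hand":0.018},{"dx":0.035,"dy":-0.002,"dz":0,"rx":0,"ry":0,"rz":0,"hand":0.018},{"dx":0.035,"dy":-0.002,"dz":0,"rx":0,"ry":0,"rz":0,"hand":0.018},{"dx":0.035,"dy":-0.002,"dz":0,"rx":0,"ry":0,"rz":0,"hand":0.018},{"dx":0,"dy":0,"dz":0,"rx":0,"ry":0,"rz":0,"hand":0.018},{"dx":0,"dy":0,"dz":0,"rx":0,"ry":0,"rz":0,"hand":0.018},{"dx":0,"dy":0,"dz":0,"rx":0,"ry":0,"rz":0,"hand":0.018}]' 30
python3 go.py .514 .379 .06 -3.5
```

```text
clock: 23.22
position: [0.5099, 0.1619, 0.1119]
ee_rot: [-0.0, 0.729, 0.685, -0.0]
contact_force: [-0.2, 0.4, -0.1]
width: 0.0263
gripper_force: 29.7
clock: 23.88
position: [0.5109, 0.3349, 0.1115]
ee_rot: [-0.0, 0.729, 0.685, -0.001]
contact_force: [-0.1, -0.6, 0.2]
width: 0.0262
gripper_force: 29.7
pos [0.5109 0.3349 0.1115] yaw -3.5 q6 30 tilt 0.11 t 23.9 w 0.0262
rz -0.0 then dxyz [0.0442 0.0005 0.0515]
```

```bash
python3 -m pendant '[{"dx":0.022,"dy":0,"dz":0.025,"rx":0,"ry":0,"rz":0,"hand":0.018},{"dx":0.022,"dy":0,"dz":0.025,"rx":0,"ry":0,"rz":0,"hand":0.018},{"dx":0,"dy":0,"dz":0,"rx":0,"ry":0,"rz":0,"hand":0.018},{"dx":0,"dy":0,"dz":0,"rx":0,"ry":0,"rz":0,"hand":0.018},{"dx":0,"dy":0,"dz":0,"rx":0,"ry":0,"rz":0,"hand":0.018}]' 30
python3 -c "
from lib import *
d=grab('wrist','w7')"; python3 go.py .514 .379 .0271 -3.5
```

```text
clock: 24.3
position: [0.5147, 0.3777, 0.0622]
ee_rot: [0.0, 0.729, 0.684, -0.0]
contact_force: [0.1, -0.3, 0.0]
width: 0.0264
gripper_force: 29.7
pos [0.5151 0.3779 0.0629] yaw -3.7 q6 34 tilt 0.05 t 24.4 w 0.0265
rz -0.2 then dxyz [ 0.001  -0.0012  0.0358]
```

View pics/w7.png

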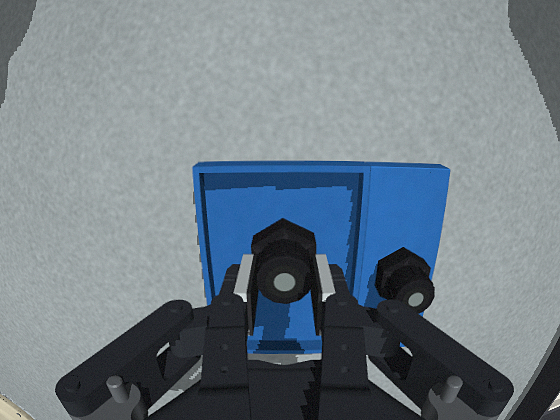

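The gland is upright in the gripper at (285,270), over the bay of the gland tray. Lowering.

```bash
python3 -m pendant '[{"dx":0,"dy":0,"dz":0.0105,"rx":0,"ry":0,"rz":0,"hand":0.018},{"dx":0,"dy":0,"dz":0.0105,"rx":0,"ry":0,"rz":0,"hand":0.018},{"dx":0,"dy":0,"dz":0.0105,"rx":0,"ry":0,"rz":0,"hand":0.018},{"dx":0,"dy":0,"dz":0.001,"rx":0,"ry":0,"rz":0,"hand":0.018},{"dx":0,"dy":0,"dz":0.001,"rx":0,"ry":0,"rz":0,"hand":0.018},{"dx":0,"dy":0,"dz":0.001,"rx":0,"ry":0,"rz":0,"hand":0.018},{"dx":0,"dy":0,"dz":0,"rx":0,"ry":0,"rz":0,"hand":0.018},{"dx":0,"dy":0,"dz":0,"rx":0,"ry":0,"rz":0,"hand":0.018}]' 30
python3 -m pendant '[{"dx":0,"dy":0,"dz":0.001,"rx":0,"ry":0,"rz":0,"hand":0.018},{"dx":0,"dy":0,"dz":0,"rx":0,"ry":0,"rz":0,"hand":0.018},{"dx":0,"dy":0,"dz":0,"rx":0,"ry":0,"rz":0,"hand":0.018}]' 30
python3 -m pendant '[{"dx":0,"dy":0,"dz":0.001,"rx":0,"ry":0,"rz":0,"hand":0.018},{"dx":0,"dy":0,"dz":0,"rx":0,"ry":0,"rz":0,"hand":0.018},{"dx":0,"dy":0,"dz":0,"rx":0,"ry":0,"rz":0,"hand":0.018}]' 30
```

```text
clock: 25.02
position: [0.5147, 0.3795, 0.0278]
ee_rot: [0.0, 0.729, 0.685, 0.0]
contact_force: [1.0, -0.0, 0.5]
width: 0.0263
gripper_force: 29.6
clock: 25.27
position: [0.5148, 0.3796, 0.0272]
ee_rot: [0.0, 0.729, 0.685, 0.001]
contact_force: [-0.5, -0.1, 3.7]
width: 0.0267
gripper_force: 29.9
clock: 25.52
position: [0.5148, 0.3796, 0.0271]
ee_rot: [0.0, 0.729, 0.685, 0.001]
contact_force: [-2.2, 0.1, 9.1]
width: 0.0263
gripper_force: 30.5
```

```bash
python3 -m pendant '[{"dx":0,"dy":0,"dz":0,"rx":0,"ry":0,"rz":0,"hand":0.05},{"dx":0,"dy":0,"dz":0,"rx":0,"ry":0,"rz":0,"hand":0.05},{"dx":0,"dy":0,"dz":0,"rx":0,"ry":0,"rz":0,"hand":0.05},{"dx":0,"dy":0,"dz":0,"rx":0,"ry":0,"rz":0,"hand":0.05},{"dx":0,"dy":0,"dz":-0.02,"rx":0,"ry":0,"rz":0,"hand":0.05},{"dx":0,"dy":0,"dz":-0.035,"rx":0,"ry":0,"rz":0,"hand":0.06},{"dx":0,"dy":0,"dz":-0.035,"rx":0,"ry":0,"rz":0,"hand":0.06},{"dx":0,"dy":0,"dz":0,"rx":0,"ry":0,"rz":0,"hand":0.06},{"dx":0,"dy":0,"dz":0,"rx":0,"ry":0,"rz":0,"hand":0.06}]' 30
python3 go.py .5215 .0095 .08 -3.5
```

```text
clock: 26.27
position: [0.516, 0.3801, 0.118]
ee_rot: [0.001, 0.729, 0.685, 0.003]
contact_force: [-0.8, -0.1, -1.0]
width: 0.0601
gripper_force: 0.0
pos [0.516  0.3801 0.118 ] yaw -3.6 q6 34 tilt 0.31 t 26.3 w 0.0601
rz -0.1 then dxyz [-0.3697  0.028   0.037 ]
```

```bash
python3 -m pendant '[{"dx":-0.037,"dy":0.0028,"dz":0,"rx":0,"ry":0,"rz":0,"hand":0.06},{"dx":-0.037,"dy":0.0028,"dz":0,"rx":0,"ry":0,"rz":0,"hand":0.06},{"dx":-0.037,"dy":0.0028,"dz":0,"rx":0,"ry":0,"rz":0,"hand":0.06},{"dx":-0.037,"dy":0.0028,"dz":0,"rx":0,"ry":0,"rz":0,"hand":0.06},{"dx":-0.037,"dy":0.0028,"dz":0,"rx":0,"ry":0,"rz":0,"hand":0.06},{"dx":-0.037,"dy":0.0028,"dz":0,"rx":0,"ry":0,"rz":0,"hand":0.06},{"dx":-0.037,"dy":0.0028,"dz":0,"rx":0,"ry":0,"rz":0,"hand":0.06},{"dx":-0.037,"dy":0.0028,"dz":0,"rx":0,"ry":0,"rz":0,"hand":0.06},{"dx":-0.037,"dy":0.0028,"dz":0.018,"rx":0,"ry":0,"rz":0,"hand":0.06},{"dx":-0.037,"dy":0.0028,"dz":0.018,"rx":0,"ry":0,"rz":0,"hand":0.06},{"dx":0,"dy":0,"dz":0,"rx":0,"ry":0,"rz":0,"hand":0.06},{"dx":0,"dy":0,"dz":0,"rx":0,"ry":0,"rz":0,"hand":0.06}]' 30
python3 -c "
from lib import *
d=grab('wrist','w8'); im=d['frame'][:,:,::-1].copy(); t=np.linspace(0,6.28,40)
for r,z,c in((.014,.034,(0,255,255)),(.0195,.014,(0,255,0))): cv2.polylines(im,[proj(d,np.c_[.5215+r*np.cos(t),.0095+r*np.sin(t),z+0*t]).round().astype(int)],True,c,1)
cv2.imwrite('pics/w8.png',cv2.resize(im[120:360,160:400],None,fx=2.4,fy=2.4))"; python3 go.py .5215 .0095 .021 -3.5
```

```text
clock: 27.27
position: [0.5172, 0.0066, 0.0771]
ee_rot: [-0.002, 0.73, 0.683, -0.002]
contact_force: [-0.6, 0.5, -0.5]
width: 0.0596
gripper_force: 0.0
pos [0.518  0.0079 0.078 ] yaw -3.7 q6 -3 tilt 0.21 t 27.3 w 0.0600
rz -0.2 then dxyz [0.0018 0.0036 0.057 ]
```

View pics/w8.png

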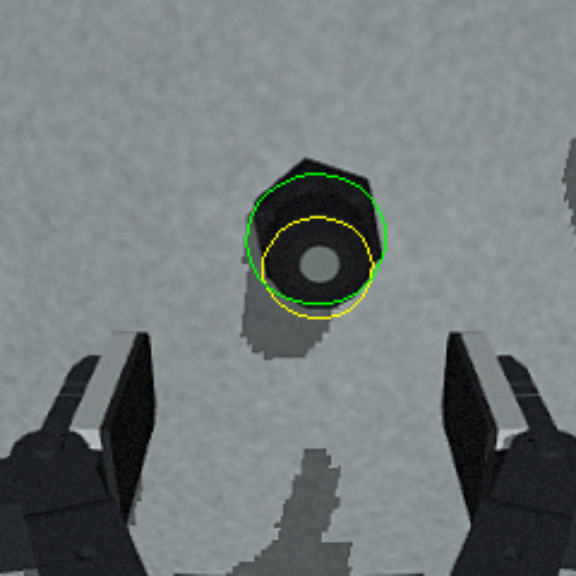

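The cap at (320,263) in the crop is about 4–6 mm toward tool +y of the finger midline and about 1 mm up. Correcting and gripping.

```bash
python3 -m pendant '[{"dx":0.003,"dy":0.0045,"dz":0.02,"rx":0,"ry":0,"rz":0,"hand":0.06},{"dx":0,"dy":0,"dz":0.02,"rx":0,"ry":0,"rz":0,"hand":0.06},{"dx":0,"dy":0,"dz":0.016,"rx":0,"ry":0,"rz":0,"hand":0.06},{"dx":0,"dy":0,"dz":0,"rx":0,"ry":0,"rz":0,"hand":0.06},{"dx":0,"dy":0,"dz":0,"rx":0,"ry":0,"rz":0,"hand":0.018},{"dx":0,"dy":0,"dz":0,"rx":0,"ry":0,"rz":0,"hand":0.018},{"dx":0,"dy":0,"dz":0,"rx":0,"ry":0,"rz":0,"hand":0.018},{"dx":0,"dy":0,"dz":0,"rx":0,"ry":0,"rz":0,"hand":0.018},{"dx":0,"dy":0,"dz":0,"rx":0,"ry":0,"rz":0,"hand":0.018},{"dx":0,"dy":0,"dz":0,"rx":0,"ry":0,"rz":0,"hand":0.018},{"dx":0,"dy":0,"dz":0,"rx":0,"ry":0,"rz":0,"hand":0.018}]' 30
python3 go.py .510 .315 .12 -3.5
```

```text
clock: 28.23
position: [0.5251, 0.0113, 0.0248]
ee_rot: [0.001, 0.729, 0.684, 0.001]
contact_force: [1.2, 2.9, 5.9]
width: 0.0264
gripper_force: 30.0
pos [0.5251 0.0113 0.0248] yaw -3.6 q6 -3 tilt 0.17 t 28.2 w 0.0264
rz -0.1 then dxyz [ 0.3023 -0.0333 -0.0951]
```

```bash
python3 -m pendant '[{"dx":0,"dy":0,"dz":-0.02,"rx":0,"ry":0,"rz":0,"hand":0.018},{"dx":0,"dy":0,"dz":-0.04,"rx":0,"ry":0,"rz":0,"hand":0.018},{"dx":0,"dy":0,"dz":-0.03,"rx":0,"ry":0,"rz":0,"hand":0.018},{"dx":0.0336,"dy":-0.0037,"dz":0,"rx":0,"ry":0,"rz":0,"hand":0.018},{"dx":0.0336,"dy":-0.0037,"dz":0,"rx":0,"ry":0,"rz":0,"hand":0.018},{"dx":0.0336,"dy":-0.0037,"dz":0,"rx":0,"ry":0,"rz":0,"hand":0.018},{"dx":0.0336,"dy":-0.0037,"dz":0,"rx":0,"ry":0,"rz":0,"hand":0.018},{"dx":0.0336,"dy":-0.0037,"dz":0,"rx":0,"ry":0,"rz":0,"hand":0.018},{"dx":0.0336,"dy":-0.0037,"dz":0,"rx":0,"ry":0,"rz":0,"hand":0.018},{"dx":0.0336,"dy":-0.0037,"dz":0,"rx":0,"ry":0,"rz":0,"hand":0.018},{"dx":0.0336,"dy":-0.0037,"dz":0,"rx":0,"ry":0,"rz":0,"hand":0.018},{"dx":0.0336,"dy":-0.0037,"dz":0,"rx":0,"ry":0,"rz":0,"hand":0.018}]' 30
python3 -m pendant '[{"dx":0,"dy":0,"dz":0.025,"rx":0,"ry":0,"rz":0,"hand":0.018},{"dx":0,"dy":0,"dz":0.025,"rx":0,"ry":0,"rz":0,"hand":0.018},{"dx":0,"dy":0,"dz":0,"rx":0,"ry":0,"rz":0,"hand":0.018},{"dx":0,"dy":0,"dz":0,"rx":0,"ry":0,"rz":0,"hand":0.018},{"dx":0,"dy":0,"dz":0,"rx":0,"ry":0,"rz":0,"hand":0.018}]' 30
python3 go.py .510 .315 .0288 -3.5
```

```text
clock: 29.23
position: [0.5091, 0.3161, 0.1135]
ee_rot: [0.0, 0.729, 0.685, -0.0]
contact_force: [1.6, 0.2, -0.0]
width: 0.0265
gripper_force: 29.6
clock: 29.65
position: [0.5103, 0.3146, 0.0644]
ee_rot: [0.0, 0.729, 0.684, 0.001]
contact_force: [0.2, -1.3, 0.5]
width: 0.0263
gripper_force: 29.7
pos [0.5103 0.3146 0.0644] yaw -3.6 q6 29 tilt 0.06 t 29.6 w 0.0263
rz -0.1 then dxyz [ 0.0003 -0.0003  0.0356]
```

```bash
python3 -m pendant '[{"dx":0,"dy":0,"dz":0.0105,"rx":0,"ry":0,"rz":0,"hand":0.018},{"dx":0,"dy":0,"dz":0.0105,"rx":0,"ry":0,"rz":0,"hand":0.018},{"dx":0,"dy":0,"dz":0.0105,"rx":0,"ry":0,"rz":0,"hand":0.018},{"dx":0,"dy":0,"dz":0.001,"rx":0,"ry":0,"rz":0,"hand":0.018},{"dx":0,"dy":0,"dz":0.001,"rx":0,"ry":0,"rz":0,"hand":0.018},{"dx":0,"dy":0,"dz":0.001,"rx":0,"ry":0,"rz":0,"hand":0.018},{"dx":0,"dy":0,"dz":0,"rx":0,"ry":0,"rz":0,"hand":0.018},{"dx":0,"dy":0,"dz":0,"rx":0,"ry":0,"rz":0,"hand":0.018}]' 30
python3 -m pendant '[{"dx":0,"dy":0,"dz":0.001,"rx":0,"ry":0,"rz":0,"hand":0.018},{"dx":0,"dy":0,"dz":0,"rx":0,"ry":0,"rz":0,"hand":0.018},{"dx":0,"dy":0,"dz":0,"rx":0,"ry":0,"rz":0,"hand":0.018}]' 30
python3 -m pendant '[{"dx":0,"dy":0,"dz":0.001,"rx":0,"ry":0,"rz":0,"hand":0.018},{"dx":0,"dy":0,"dz":0,"rx":0,"ry":0,"rz":0,"hand":0.018},{"dx":0,"dy":0,"dz":0,"rx":0,"ry":0,"rz":0,"hand":0.018}]' 30
```

```text
clock: 30.32
position: [0.5099, 0.3149, 0.0293]
ee_rot: [0.0, 0.729, 0.685, 0.0]
contact_force: [0.0, -0.3, -0.5]
width: 0.0261
gripper_force: 29.7
clock: 30.57
position: [0.5101, 0.3151, 0.0288]
ee_rot: [0.0, 0.729, 0.685, 0.001]
contact_force: [-0.3, -0.9, 4.5]
width: 0.0262
gripper_force: 30.0
clock: 30.82
position: [0.5101, 0.3151, 0.0287]
ee_rot: [0.0, 0.729, 0.685, 0.001]
contact_force: [-1.9, -0.8, 10.0]
width: 0.0263
gripper_force: 30.6
```

```bash
python3 -m pendant '[{"dx":0,"dy":0,"dz":0,"rx":0,"ry":0,"rz":0,"hand":0.05},{"dx":0,"dy":0,"dz":0,"rx":0,"ry":0,"rz":0,"hand":0.05},{"dx":0,"dy":0,"dz":0,"rx":0,"ry":0,"rz":0,"hand":0.05},{"dx":0,"dy":0,"dz":0,"rx":0,"ry":0,"rz":0,"hand":0.05},{"dx":0,"dy":0,"dz":-0.02,"rx":0,"ry":0,"rz":0,"hand":0.05},{"dx":0,"dy":0,"dz":-0.038,"rx":0,"ry":0,"rz":0,"hand":0.05},{"dx":0,"dy":0,"dz":-0.038,"rx":0,"ry":0,"rz":0,"hand":0.05},{"dx":0,"dy":0,"dz":-0.038,"rx":0,"ry":0,"rz":0,"hand":0.05},{"dx":0,"dy":0,"dz":-0.038,"rx":0,"ry":0,"rz":0,"hand":0.05},{"dx":0,"dy":0,"dz":-0.038,"rx":0,"ry":0,"rz":0,"hand":0.05},{"dx":-0.03,"dy":-0.025,"dz":0,"rx":0,"ry":0,"rz":0,"hand":0.05},{"dx":-0.03,"dy":-0.025,"dz":0,"rx":0,"ry":0,"rz":0,"hand":0.05}]' 30
python3 -m pendant '[{"dx":-0.025,"dy":-0.025,"dz":0,"rx":0,"ry":0,"rz":0,"hand":0.05},{"dx":-0.025,"dy":-0.025,"dz":0,"rx":0,"ry":0,"rz":0,"hand":0.05},{"dx":-0.025,"dy":-0.025,"dz":0,"rx":0,"ry":0,"rz":0,"hand":0.05},{"dx":-0.025,"dy":-0.025,"dz":0,"rx":0,"ry":0,"rz":0,"hand":0.05},{"dx":-0.025,"dy":-0.025,"dz":0,"rx":0,"ry":0,"rz":0,"hand":0.05},{"dx":-0.025,"dy":-0.025,"dz":0,"rx":0,"ry":0,"rz":0,"hand":0.05},{"dx":0,"dy":0,"dz":0,"rx":0,"ry":0,"rz":0,"hand":0.05},{"dx":0,"dy":0,"dz":0,"rx":0,"ry":0,"rz":0,"hand":0.05},{"dx":0,"dy":0,"dz":0,"rx":0,"ry":0,"rz":0,"hand":0.05}]' 30
python3 -c "
from lib import *
a=grab('scene'); f=cv2.resize(a['frame'][110:340,120:480,::-1],None,fx=2.2,fy=2.2,interpolation=cv2.INTER_CUBIC); cv2.imwrite('pics/end.png',f)
for n in('scene','side'):
  d=grab(n)
  for k,z,m in(('orange',.019,2000),('white',.016,2000)):
    for b in blobs(d,k,25,m):print(n,k,np.round(b[:3]),plane(d,b[:2],z).round(3))
"
```

```text
clock: 31.82
position: [0.4585, 0.2591, 0.2398]
ee_rot: [0.001, 0.728, 0.685, 0.004]
contact_force: [-0.9, -2.4, -0.6]
width: 0.0499
gripper_force: 0.0
clock: 32.57
position: [0.2976, 0.118, 0.2373]
ee_rot: [0.0, 0.729, 0.684, 0.001]
contact_force: [-0.1, -0.8, 0.9]
width: 0.0496
gripper_force: 0.0
scene orange [338. 230. 248.] [[0.526 0.121]]
scene orange [ 92.  98. 128.] [[ 0.485 -0.725]]
scene white [244. 283. 152.] [[ 0.752 -0.001]]
scene white [269. 256. 129.] [[0.665 0.012]]
scene white [240. 249. 125.] [[ 0.686 -0.057]]
scene white [373. 205. 165.] [[0.416 0.165]]
scene white [ 10. 167. 168.] [[ 0.788 -0.733]]
scene white [ 67. 146.  99.] [[ 0.659 -0.651]]
scene white [  43.  137. 1200.] [[ 0.668 -0.739]]
scene white [401. 101.  67.] [[0.034 0.091]]
side orange [256. 266. 392.] [[0.519 0.125]]
side orange [395.  34.  67.] [[ 0.487 -0.707]]
side white [521. 345. 594.] [[0.035 0.083]]
side white [295. 302. 351.] [[0.421 0.165]]
side white [ 24. 240. 123.] [[0.961 0.255]]
side white [214. 199. 140.] [[0.669 0.012]]
side white [178. 179. 137.] [[ 0.766 -0.007]]
side white [221. 174. 126.] [[ 0.689 -0.057]]
side white [332.  33.  71.] [[ 0.65  -0.644]]
side white [539.  31. 359.] [[ 0.125 -0.889]]
side white [475.   2.  35.] [[ 0.316 -0.961]]
side white [332.  12. 840.] [[ 0.684 -0.745]]
```

View pics/end.png

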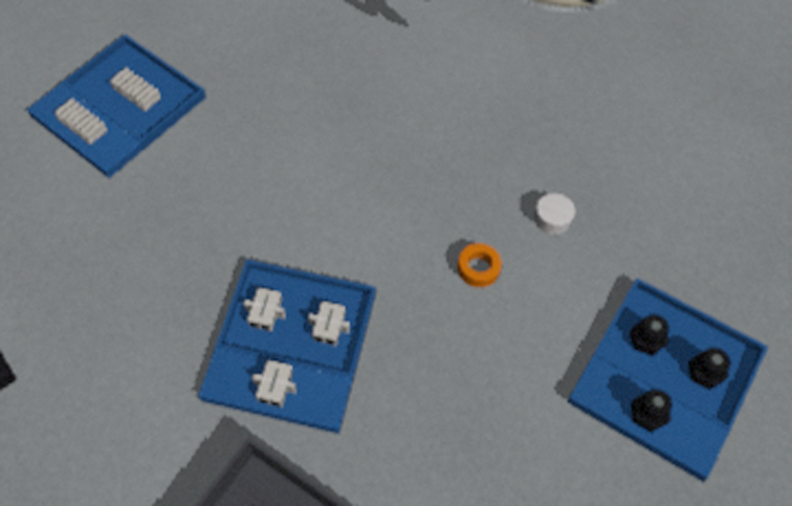

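All five parts lie flat and upright in their bays: the comb at (136,88), adapters at (265,308) and (329,322), glands at (650,333) and (709,367). The tape (480,264) and tin (555,213) have not moved.

```bash
python3 -c "
from rig import manip
print(manip.sign_off())"
```

```text
the job is handed in; nothing more can be done
None
```

I sorted all five parts into their matching trays, each released and lying flat, with the tape roll and tin left where they were, and handed the job in at about 33 s on the robot clock.

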